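Stow the grooming tools and clamp the case down

ROBOT

A 7-joint arm with a two-finger parallel gripper is mounted at the origin on the work surface. World frame = base frame: x ahead of the robot, y to its left, z up, the work surface at z = 0. Lengths are in m, angles in rad, forces in N, time in s.
With the tool pointing down it reaches from about 0.4 to 0.925 m from the base axis. Payload 4.1 kg.
Tool frame: the origin (TCP) lies midway between the tips of the shut fingers; the grasp point (between the pads) lies 19 mm behind it; z points along the fingers, y is the direction in which the jaws open and shut (so a half turn about z gives the same grasp; the last joint's range is limited). The gripper opens to 85 mm and grips with 20 to 120 N. Pads are 22 mm wide; open, the fingers measure 114 mm over their backs; the gripper's body (76 mm by 85 mm) begins 54 mm behind the grasp point. The pads swing forward as they close: fully open they stand 13 mm farther back than shut.
Start: joints at [1.13, 0.398, 0.045, 1.537, -0.019, 1.207, -0.051], TCP at [0.218, -0.612, 0.231] pointing down, gripper open.
Joint ranges: [-2.82, 2.82], [-0.49, 2.23], [-1.37, 1.46], [0, 2.46], [-1.36, 4.5], [0.23, 2], [-2.94, 2.94]. Speed limits (rad/s): [2.57, 2.57, 3.14, 3.14, 3.14, 3.14, 3.14].

INTERFACE

Orientations are given as a unit quaternion [x, y, z, w].
In Python, from bench import bot gives the robot as it stands. The module is installed in compiled form; this text tells all that it offers.
- The arm moves only by the tool arm_command, never from a script. Its argument "deltas" is a list of rows, each an object with "travel": the shift along the tool's x, y, z normalised to -1 to 1, where 1 is 20 mm, a list of three; "dr": the turn, a rotation vector about the tool's x, y, z normalised to -1 to 1, where 1 is 0.12 rad, a list of three; "hand": the closure, from 0 (fully open) to 1 (shut). A call has 1 to 8 rows; each row shifts and turns the commanded pose from where the row before left it, along the tool's axes as they then stand; what a row does not reach is not made up. A row lasts 1/12 s, in which the tool goes at most 41.7 mm and 7.16 degrees, less where a joint would pass 70% of its speed; a pose out of reach is approached as far as the arm can. A call with a number of a shift or a turn outside -1 to 1 is refused whole. A call with a gripper value outside its range is refused whole. The fingers move at their own pace and stop on an object; the grip force is fixed at half the most. Time passes only in rows, so rows that do not move let the fingers close. It gives the time, the measured TCP pose, the force and the opening at its end, in the units of the state.
- bot.sense(): the state, without advancing time (a new reading comes with each control period).
- bot.read_camera(name): name is "scene" or "top" or "wrist"; returns the picture (480x640x3 uint8, red, green, blue); there is no depth.
- bot.camera_model(name): a dict with "K" (3x3 intrinsics, pixels), "k1" (the pictures are not rectified: a ray, as slopes to the right and down, at radius r is drawn at 1 + k1 r^2 times it, then the intrinsics apply), "extrinsics" (4x4, takes a point from camera to world coordinates). Camera axes: x right, y up, looking along -z (the intrinsics and any distortion apply to the point x, -y, -z); pixel columns grow to the right and rows downward; lengths in m; the calibration is good to about 2 mm. A picture is of the moment at which its call begins: read the wrist's pose just before it. camera_model takes no time and is no camera call; for the wrist camera it gives the pose at the moment of the call.
- bot.job_done(): hands the job in, once; it reports no verdict.
The state is a dict: "time": time; "q": joint angles; "joint_velocities": joint speeds; "effort": joint torques, N m; "ee_pos": TCP position; "orientation": TCP orientation; "force": force on the tool from outside, world axes, zero at the start; "moment": the same for the moment, N m; "gripper_width": finger opening in m.
Only numpy, scipy, OpenCV 4.12 (cv2) and the standard library are available. Lean on these libraries where they do the work, as an engineer would, in place of code of your own. Each camera call takes 0.05 s, during which the arm holds its last target. There are 200 camera calls.

TASK

Press the thumb latch so the kit case on the ledge pops open, lay every loose grooming tool there is (tongue scraper, razor, nail brush, nail clippers) inside it, and press the lid shut until it snaps under the latch. Then clamp the case down: turn the clamp's wing knob clockwise until its rubber pad just touches the ear of the case, and from there give it a quarter of a turn more and no further. Leave everything else on the ledge where it stands.

Things in the scene. Friction and masses are not known exactly. Their poses are not given: they have to be found in the camera images.
- case: Grey kit case with a white lid, fixed to the ledge. Origin: centre of its underside, on the ledge; x points from the latch (front, towards the robot) to the hinge (back), y to the side of the clamp, z up. Outside 140 (x) by 200 (y) by 50 mm high without the lid; walls and floor 4 mm. The lid is a flat plate 140 by 200 by 8 mm on top.
- lid (a joint): Angle of the lid about its back edge: about 0.01 when shut and latched, grows as it opens; its spring opens it to 1.65 rad (just past upright, leaning back) and holds it there. A short tongue at the middle of its front edge goes under the latch. 1 to 2 N at the front edge push it down; a few newtons more, straight down near the front edge, snap it under the latch, which gives way and springs back by itself. Standing open it reaches 190 mm above the ledge.
- lid_edge (a point): Point on the outer (upper) face of the lid, on its middle line, 120 mm from the hinge and 20 mm from the front edge; moves with the lid.
- lid_hinge (a point): Middle of the lid's hinge line, at the back edge of the case, 50 mm above the ledge; the line runs along the case's y.
- latch (a joint): Angle of the rocking latch on the front of the case: 0 at rest (also when the lid is properly caught; more than that means half caught: press again), up to 0.4 rad when the thumb pad is pressed down. Sprung; the shut lid is let go at about 0.2 rad, 2 to 3 N on the pad. The steel catch, 30 mm wide, stands in front of the lid's front edge and up to 18 mm above its top.
- latch_pad (a point): Middle of the top of the black thumb pad (46 by 34 mm, 30 mm above the ledge, jutting out from the front of the case). Press it straight down, about 10 mm. This point is 26 mm in front of the steel catch (which rocks towards it as the pad goes down), 44 mm in front of the case's front wall.
- clamp: Aluminium clamp bracket, fixed beside the case (its y side). Origin: on the knob's axis, about level with the ledge (up to 1.5 mm higher or lower); x and y roughly as the case's. Its arm over the ear is 34 mm wide with its top 70 mm above the origin; its post stands 36 to 54 mm off in y, 70 mm high.
- clamp_knob (a joint): Angle of the black wing knob, rad, grows clockwise seen from above (tightening); range 0 to 9; stays where it is left (0.06 N m friction). One turn (6.28) sends the spindle below down by 12 mm; the knob itself stays at its height.
- knob_grip (a point): On the knob's axis, middle of its upright wing, which is 46 mm long, 11 mm thick, 26 mm high (from 13 mm below to 13 mm above this point). The wing lies along this point's x axis; grip it across the 11 mm, from above.
- clamp_pad (a joint): How far the rubber pad is squashed up into the spindle, in m: 0 until it touches the ear, then 0.003 for a quarter of a turn (2600 N/m).
- pad_tip (a point): Middle of the pad's underside (pad 16 mm across), on the knob's axis; it goes down as the knob is tightened, until it meets the ear.
- case_ear (a point): Point on the top of the ear, under the clamp: 12 mm above the ledge, 148 mm from the middle of the case along its y. The ear is a lug 50 mm wide and 12 mm high at the foot of the case, reaching from its side wall to 174 mm out, under the clamp's pad.
- scraper: Stainless tongue scraper lying flat, 106 mm long: handle 12 mm wide, 9 mm high, running 28 mm ahead (x) and 52 mm behind the origin, then a flat loop 44 mm wide and 7 mm high up to 54 mm ahead. Origin: underside of the handle, where to grip across y.
- razor: Razor lying flat: handle 85 by 12 by 13 mm high, black head 12 by 40 by 15 mm high at its +x end (34 to 47 mm from the origin). Origin: underside of the handle, where to grip across y; the handle ends 50 mm behind it.
- nailbrush: Nail brush, bristles down: wooden back 70 (x) by 30 (y) mm from 14 to 26 mm height, bristle block 60 by 24 mm beneath. Origin: centre of the underside; grip across y.
- clippers: Nail clippers lying flat, 64 (x) by 14 (y) mm, 15 mm high with a lever 11 mm wide on top. Origin: centre of the underside; grip across y.
- soap_dish: Oval white soap dish, 125 by 85 by 22 mm; leave alone. Origin: centre of its underside.
- dispenser: Matt black pump dispenser, 68 mm across, 180 mm tall; leave alone. Origin: centre of its underside.
- balm_tin: Round metal tin, 45 mm across, 22 mm high, among the tools; leave alone. Origin: centre of its underside.
- tumbler: White tumbler, 72 mm across, 95 mm high; leave alone. Origin: centre of its underside.
- cotton_jar: Clear jar with a metal lid, 72 mm across, 90 mm high; leave alone. Origin: centre of its underside.
- lotion: White bottle, 50 mm across, 140 mm tall; leave alone. Origin: centre of its underside.
- pumice: Grey pumice stone, 65 by 40 by 26 mm; leave alone. Origin: centre of its underside.
- soap: Bar of soap in the dish, 75 by 45 by 22 mm; leave alone. Origin: centre of its underside.
Not all that is in view belongs to the job. What is meant by the nailbrush is not green or yellow, and is the larger of those in its own colour.

How it is judged:
On the way, in this order (a step that is already met when the one before it is completed fails the run):
1. the lid has popped open (value of joint lid above 1.3 rad), for 0.2 s.
2. every tool present lies in the open case, let go (x of scraper in the frame of case between -0.068 and 0.068 m and y of scraper in the frame of case between -0.098 and 0.098 m and z of scraper in the frame of case between 0 and 0.045 m and x of razor in the frame of case between -0.068 and 0.068 m and y of razor in the frame of case between -0.098 and 0.098 m and z of razor in the frame of case between 0 and 0.045 m and x of nailbrush in the frame of case between -0.068 and 0.068 m and y of nailbrush in the frame of case between -0.098 and 0.098 m and z of nailbrush in the frame of case between 0 and 0.045 m and x of clippers in the frame of case between -0.068 and 0.068 m and y of clippers in the frame of case between -0.098 and 0.098 m and z of clippers in the frame of case between 0 and 0.045 m and value of joint lid above 1 rad and contact force between each of scraper, razor, nailbrush, clippers and the fingers below 0.3 N and contact force between each of scraper, razor, nailbrush, clippers and the arm below 0.3 N), for 0.2 s.
3. the lid is snapped shut under the latch and let go, before the clamp touches (value of joint lid below 0.05 rad and value of joint latch below 0.08 rad and contact force between lid and the fingers below 0.3 N and contact force between lid and the arm below 0.3 N and value of joint clamp_pad below 0.0006 m), for 0.3 s.
4. the clamp pad touches the ear, the lid being shut (value of joint lid below 0.05 rad and value of joint latch below 0.08 rad and value of joint clamp_pad above 0.001 m), for 0.1 s.
At the end, for the whole second after the job is handed in: Every tool present is inside the case, the lid is shut under the latch (lid below 0.05 rad, latch back at rest), and the clamp pad is squashed 2 to 4 mm, that is 60 to 120 degrees of knob past touching (x of scraper in the frame of case between -0.068 and 0.068 m and y of scraper in the frame of case between -0.098 and 0.098 m and z of scraper in the frame of case between 0 and 0.045 m and x of razor in the frame of case between -0.068 and 0.068 m and y of razor in the frame of case between -0.098 and 0.098 m and z of razor in the frame of case between 0 and 0.045 m and x of nailbrush in the frame of case between -0.068 and 0.068 m and y of nailbrush in the frame of case between -0.098 and 0.098 m and z of nailbrush in the frame of case between 0 and 0.045 m and x of clippers in the frame of case between -0.068 and 0.068 m and y of clippers in the frame of case between -0.098 and 0.098 m and z of clippers in the frame of case between 0 and 0.045 m and value of joint lid below 0.05 rad and value of joint latch below 0.08 rad and value of joint clamp_pad between 0.002 and 0.004 m and velocity of joint clamp_knob below 0.05 rad/s).
It fails at once if the clamp is overtightened: half a turn or more past touching (value of joint clamp_pad above 0.006 m).
It fails at once if a bystander is shoved more than 3 cm or knocked over (distance of any of soap_dish, dispenser, balm_tin, tumbler, cotton_jar, lotion, pumice, soap from where it was at the start of the episode above 0.03 m or angle between any of soap_dish, dispenser, balm_tin, tumbler, cotton_jar, lotion, pumice, soap's own z axis and vertical above 0.6 rad).
Of scraper, razor, nailbrush, clippers only 2 to 4 are there at a start; the rules pass over those that are not, and their reading is None.
At some moment in a run one of scraper, razor, nailbrush, clippers may be knocked a few centimetres aside while the robot is not near it.
Once in a run the grip may slacken for a moment while it holds something.
It also fails if it takes over 210 s, if anything falls off the work surface, if the arm or the gripper's body presses on something with over 40 N, if the wrist force passes 120 N, or if a joint passes its speed limit or range.

## Working session

There is one attempt and no reset: what is moved stays moved. The work goes in short steps, Python scripts to look and compute and a tool call to move; the robot and the scene stay as the last step left them, time stands still between calls to the robot, and variables do not carry over. Pictures are saved under pics/ and viewed, about 12 in all and at most 16, crops included, and the job is handed in when it is done.

Besides the shell and the picture viewer there is one more tool, called as name(argument=value, ...), one argument or row to a line, values as JSON. arm_command: Moves the arm, as the interface text tells. Its arguments: {"type":"object","properties":{"deltas":{"type":"array"}},"required":["deltas"]}

```bash
mkdir -p pics; cat > h.py <<'E'
import numpy as np, cv2
from bench import bot
from scipy.spatial.transform import Rotation as R
def snap(cam,name):
    m=bot.camera_model(cam); im=bot.read_camera(cam)
    cv2.imwrite(f'pics/{name}.png',im[:,:,::-1]); np.savez(f'pics/{name}.npz',K=m['K'],k1=m['k1'],E=m['extrinsics']); return im
def mod(name):
    d=np.load(f'pics/{name}.npz'); return d['K'],float(d['k1']),d['E']
def ray(name,u,v):
    K,k1,E=mod(name)
    p=cv2.undistortPoints(np.array([[[u,v]]],float),K,np.array([k1,0,0,0,0.])).ravel()
    d=E[:3,:3]@np.array([p[0],-p[1],-1]); return E[:3,3],d/np.linalg.norm(d)
def atz(name,u,v,z):
    o,d=ray(name,u,v); return o+d*(z-o[2])/d[2]
def tri(*obs):
    A=np.zeros((3,3));b=np.zeros(3)
    for n,u,v in obs:
        o,d=ray(n,u,v);P=np.eye(3)-np.outer(d,d);A+=P;b+=P@o
    x=np.linalg.solve(A,b); res=[round(1000*np.linalg.norm((np.eye(3)-np.outer(d,d))@(x-o)),1) for o,d in [ray(*q) for q in obs]]
    return x.round(4),res
def proj(name,X):
    K,k1,E=mod(name); c=np.linalg.inv(E)@np.append(X,1); x,y=c[0]/-c[2],-c[1]/-c[2]; s=1+k1*(x*x+y*y)
    return (K[:2,:2]@[x*s,y*s]+K[:2,2]).round(1)
def st():
    s=bot.sense(); print({k:np.round(s[k],4) for k in('time','q','ee_pos','orientation','force','gripper_width')})
    return s
def togo(target,yaw=None):
    """travel (units of 20mm, tool axes) and turn about tool z (units .12) to target; yaw= world angle of tool y mod pi"""
    s=bot.sense(); r=R.from_quat(s['orientation']); t=r.inv().apply(np.array(target)-s['ee_pos'])/.02
    M=r.as_matrix(); print('units',t.round(2),'tool x',M[:,0].round(3),'y',M[:,1].round(3),'z',M[:,2].round(3))
    if yaw is not None:
        y=np.arctan2(M[1,1],M[0,1]); d=(yaw-y+np.pi/2)%np.pi-np.pi/2; print('world yaw change',round(d,3),'-> dr z units',round(-d/.12,2),'q7',round(s['q'][6],2))
E
python3 - <<'E'
from h import *
st()
for c in('scene','top','wrist'):
    snap(c,c+'0'); K,k,E=mod(c+'0'); print(c,K.round(0).tolist(),k,E.round(3).tolist())
a=[cv2.imread(f'pics/{c}0.png') for c in('scene','top')]
E
```

```text
{'time': np.float64(0.0), 'q': array([ 1.13  ,  0.3992,  0.045 ,  1.5379, -0.0187,  1.2069, -0.0507]), 'ee_pos': array([ 0.2177, -0.6118,  0.2303]), 'orientation': array([ 9.854e-01,  1.701e-01, -2.000e-04, -1.000e-03]), 'force': array([-0.1969,  0.0722, -0.2747]), 'gripper_width': np.float64(0.0856)}
scene [[464.0, 0.0, 316.0], [0.0, 464.0, 239.0], [0.0, 0.0, 1.0]] -0.0208034294247112 [[-0.443, -0.675, 0.589, 1.332], [0.896, -0.323, 0.304, 0.408], [-0.015, 0.663, 0.748, 1.1], [0.0, 0.0, 0.0, 1.0]]
top [[592.0, 0.0, 313.0], [0.0, 592.0, 237.0], [0.0, 0.0, 1.0]] 0.005520889342859833 [[-0.012, 0.998, -0.057, 0.44], [-1.0, -0.012, 0.013, 0.005], [0.012, 0.057, 0.998, 1.484], [0.0, 0.0, 0.0, 1.0]]
wrist [[394.0, 0.0, 316.0], [0.0, 394.0, 235.0], [0.0, 0.0, 1.0]] -0.08491569780086299 [[0.336, 0.894, 0.297, 0.295], [-0.942, 0.319, 0.105, -0.585], [-0.001, -0.315, 0.949, 0.373], [0.0, 0.0, 0.0, 1.0]]
```

View pics/top0.png

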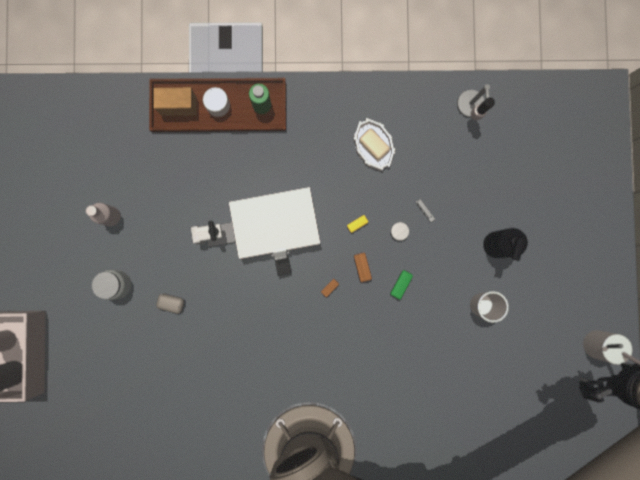

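View pics/scene0.png

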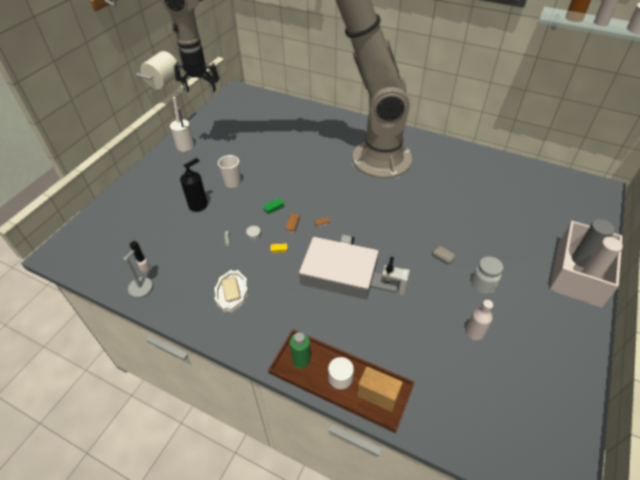

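```bash
python3 - <<'E'
from h import *
im=cv2.imread('pics/top0.png')
a=cv2.resize(im[180:310,180:445],None,fx=3,fy=3,interpolation=cv2.INTER_CUBIC)
cv2.imwrite('pics/c1.png',a)
for n,u,v,z in[('brush',363,267,.026),('small',330,288,.02),('green',402,285,.026),('yel',358,224,.02),('clip',425.5,210.5,.015),('tin',400,231,.022),('case',275,223,.058),('pad',281,261,.03),('knob',213,230,.09),('scene-razorstand',475,102,.1),('disp',505,243,.1),('dish',375,145,.02)]: print(n,atz('top0',u,v,z).round(3))
print(tri(('top0',425.5,210.5),('scene0',227,238)),tri(('top0',363,267),('scene0',293,222)))
togo([.5,-.05,.35],np.pi/2)
E
```

```text
brush [ 0.447 -0.137  0.026]
small [ 0.396 -0.055  0.02 ]
green [ 0.402 -0.232  0.026]
yel [ 0.554 -0.127  0.02 ]
clip [ 0.586 -0.297  0.015]
tin [ 0.535 -0.231  0.022]
case [0.556 0.077 0.058]
pad [0.464 0.065 0.03 ]
knob [0.538 0.222 0.09 ]
scene-razorstand [ 0.836 -0.403  0.1  ]
disp [ 0.499 -0.464  0.1  ]
dish [ 0.752 -0.173  0.02 ]
(array([ 0.5868, -0.2981,  0.0016]), [np.float64(1.4), np.float64(1.4)]) (array([ 0.446 , -0.1355,  0.0154]), [np.float64(2.6), np.float64(2.6)])
units [ 22.72 -21.75  -5.94] tool x [ 0.942  0.335 -0.   ] y [ 0.335 -0.942 -0.001] z [-0.001  0.001 -1.   ]
world yaw change -0.342 -> dr z units 2.85 q7 -0.05
```

View pics/c1.png

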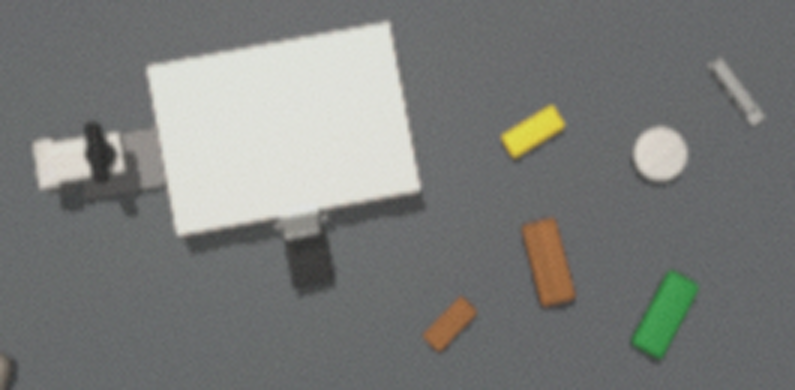

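arm_command(
  deltas=[
    {"travel":[0,0,-1],"dr":[0,0,0.95],"hand":0},
    {"travel":[0,0,-1],"dr":[0,0,0.95],"hand":0},
    {"travel":[0,0,-1],"dr":[0,0,0.95],"hand":0},
    {"travel":[0.57,-1,-0.6],"dr":[0,0,0],"hand":0},
    {"travel":[0.57,-1,-0.6],"dr":[0,0,0],"hand":0},
    {"travel":[0.57,-1,-0.6],"dr":[0,0,0],"hand":0},
    {"travel":[0.57,-1,-0.6],"dr":[0,0,0],"hand":0},
    {"travel":[0.57,-1,-0.6],"dr":[0,0,0],"hand":0},
  ],
)

```text
time: 0.82
ee_pos: [0.2752, -0.5112, 0.3515]
orientation: [1.0, -0.0, -0.0, -0.0]
force: [0.2, 0.8, 1.0]
gripper_width: 0.0853
```

arm_command(
  deltas=[
    {"travel":[0.57,-1,0],"dr":[0,0,0],"hand":0},
    {"travel":[0.57,-1,0],"dr":[0,0,0],"hand":0},
    {"travel":[0.57,-1,0],"dr":[0,0,0],"hand":0},
    {"travel":[0.57,-1,0],"dr":[0,0,0],"hand":0},
    {"travel":[0.57,-1,0],"dr":[0,0,0],"hand":0},
    {"travel":[0.57,-1,0],"dr":[0,0,0],"hand":0},
    {"travel":[0.57,-1,0],"dr":[0,0,0],"hand":0},
    {"travel":[0.57,-1,0],"dr":[0,0,0],"hand":0},
  ],
)

```text
time: 1.48
ee_pos: [0.3664, -0.3512, 0.3511]
orientation: [1.0, -0.0, -0.0, -0.0]
force: [0.7, -0.2, 0.5]
gripper_width: 0.0854
```

arm_command(
  deltas=[
    {"travel":[0.57,-1,0],"dr":[0,0,0],"hand":0},
    {"travel":[0.57,-1,0],"dr":[0,0,0],"hand":0},
    {"travel":[0.57,-1,0],"dr":[0,0,0],"hand":0},
    {"travel":[0.57,-1,0],"dr":[0,0,0],"hand":0},
    {"travel":[0.57,-1,0],"dr":[0,0,0],"hand":0},
    {"travel":[0.57,-1,0],"dr":[0,0,0],"hand":0},
    {"travel":[0.57,-1,0],"dr":[0,0,0],"hand":0},
    {"travel":[0.57,-1,0],"dr":[0,0,0],"hand":0},
  ],
)

```text
time: 2.15
ee_pos: [0.4575, -0.1914, 0.3511]
orientation: [1.0, -0.0, -0.0, 0.0]
force: [0.4, 0.5, -0.7]
gripper_width: 0.0853
```

```bash
python3 - <<'E'
from h import *
st(); snap('wrist','w1'); togo([.46,.1,.33],np.pi/2)
E
```

```text
{'time': np.float64(2.15), 'q': array([ 0.5411,  0.0553, -0.2427,  1.7053,  0.0137,  1.3831, -1.2748]), 'ee_pos': array([ 0.4575, -0.1914,  0.3511]), 'orientation': array([ 1.e+00, -1.e-04, -2.e-04,  0.e+00]), 'force': array([ 0.4233,  0.5341, -0.7133]), 'gripper_width': np.float64(0.0853)}
units [  0.09 -14.28   1.11] tool x [1.    0.008 0.002] y [ 0.008 -1.    -0.004] z [ 0.002  0.004 -1.   ]
world yaw change -0.008 -> dr z units 0.06 q7 -1.28
```

View pics/w1.png

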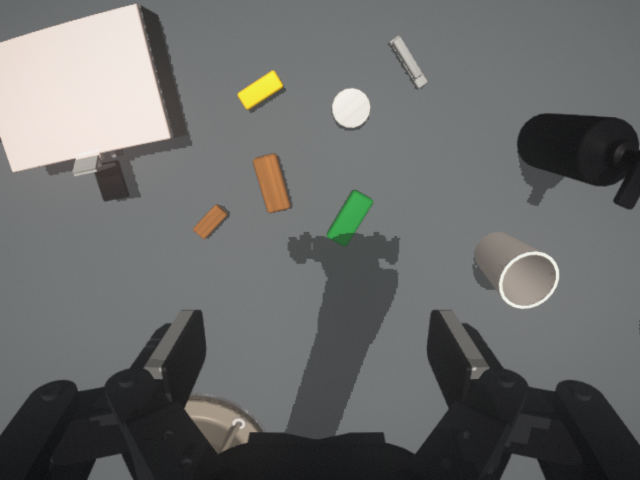

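arm_command(
  deltas=[
    {"travel":[0,-1,0],"dr":[0,0,0],"hand":0},
    {"travel":[0,-1,0],"dr":[0,0,0],"hand":0},
    {"travel":[0,-1,0],"dr":[0,0,0],"hand":0},
    {"travel":[0,-1,0],"dr":[0,0,0],"hand":0},
    {"travel":[0,-1,0],"dr":[0,0,0],"hand":0},
    {"travel":[0,-1,0],"dr":[0,0,0],"hand":0},
    {"travel":[0,-1,0],"dr":[0,0,0],"hand":0},
    {"travel":[0,-1,0],"dr":[0,0,0],"hand":0},
  ],
)

```text
time: 2.87
ee_pos: [0.457, -0.0316, 0.3511]
orientation: [1.0, -0.0, -0.0, 0.0]
force: [0.2, 0.2, 1.1]
gripper_width: 0.0852
```

arm_command(
  deltas=[
    {"travel":[0,-1,0],"dr":[0,0,0],"hand":0},
    {"travel":[0,-1,0],"dr":[0,0,0],"hand":0},
    {"travel":[0,-1,0],"dr":[0,0,0],"hand":0},
    {"travel":[0,-0.5,0],"dr":[0,0,0],"hand":0},
    {"travel":[0,0,0],"dr":[0,0,0],"hand":0.5},
    {"travel":[0,0,0],"dr":[0,0,0],"hand":1},
  ],
)

```text
time: 3.37
ee_pos: [0.4573, 0.0369, 0.3511]
orientation: [1.0, 0.0, -0.0, 0.0]
force: [-0.5, -0.3, -0.6]
gripper_width: 0.0642
```

```bash
python3 - <<'E'
from h import *
st(); snap('wrist','w2'); togo([.46,.1,.33],np.pi/2)
E
```

```text
{'time': np.float64(3.3667), 'q': array([ 0.3086, -0.012 , -0.4751,  1.7723, -0.0046,  1.3804, -1.7361]), 'ee_pos': array([0.4573, 0.0369, 0.3511]), 'orientation': array([ 1.e+00,  1.e-04, -1.e-04,  5.e-04]), 'force': array([-0.5456, -0.3217, -0.645 ]), 'gripper_width': np.float64(0.0642)}
units [ 0.13 -3.19  1.05] tool x [ 1.    -0.002 -0.   ] y [-0.002 -1.     0.001] z [-0.    -0.001 -1.   ]
world yaw change 0.002 -> dr z units -0.01 q7 -1.74
```

View pics/w2.png

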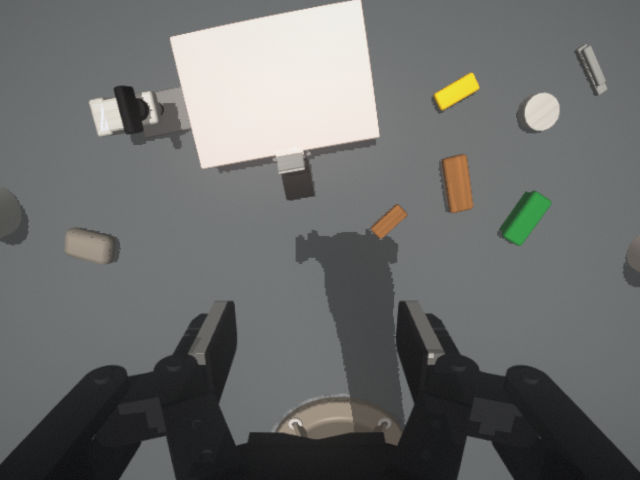

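```bash
python3 - <<'E'
from h import *
print('FR',tri(('w1',171,137.5),('w2',378,138)),'BR',tri(('w1',139,5),('w2',360,0)),'FL',tri(('w1',13,170.5),('w2',202,167.5)))
c={k:atz('w2',*p,.058)[:2] for k,p in dict(BL=(172,36),BR=(360.5,.5),FR=(378.5,138),FL=(202,167.5)).items()}
C=sum(c.values())/4; ax=(c['BL']+c['BR']-c['FL']-c['FR']); ay=c['BL']+c['FL']-c['BR']-c['FR']
print({k:v.round(4) for k,v in c.items()}); print('C',C,'yaw x',np.arctan2(ax[1],ax[0]),'yaw y-90',np.arctan2(ay[1],ay[0])-np.pi/2,np.linalg.norm(ax)/2,np.linalg.norm(ay)/2)
y=np.arctan2(ax[1],ax[0]); ex=np.array([np.cos(y),np.sin(y)]); ey=np.array([-ex[1],ex[0]])
print('pad from case',C-ex*.114,'ear',C+ey*.148)
# pad top, in w1 corners / w2
for n,pts in dict(w1=[(96,165),(121,160),(128,195),(104,200)],w2=[(283,173),(310,168),(314,192),(289,200)]).items(): print(n,np.mean([atz(n,*p,.03) for p in pts],0).round(4))
print('brush',tri(('w1',272,183),('w2',458,183)),[ (atz('w1',u,v,.026).round(4)) for u,v in((255,157),(276,153),(290,208),(270,213))])
print('clip',tri(('w1',408,62),('w2',592.5,69.5)))
print('clip ends',tri(('w1',396,40.5),('w2',584,48)),tri(('w1',421.5,84.5),('w2',601,91.5)))
print('brush ends',tri(('w1',265,155),('w2',456,156)),tri(('w1',280,211),('w2',461,211)))
print('tin',tri(('w1',351,108),('w2',542,112)))
togo([*(C-ex*.114),.12],np.pi/2)
E
```

```text
FR (array([ 0.5062, -0.0315,  0.0537]), [np.float64(0.8), np.float64(0.8)]) BR (array([ 0.6439, -0.0082,  0.0509]), [np.float64(0.4), np.float64(0.4)]) FL (array([0.4741, 0.1632, 0.0574]), [np.float64(0.3), np.float64(0.3)])
{'BL': array([0.6104, 0.1846]), 'BR': array([ 0.6421, -0.008 ]), 'FR': array([ 0.5058, -0.0314]), 'FL': array([0.4739, 0.1631])}
C [0.55803616 0.07705148] yaw x 0.16309420422278087 yaw y-90 0.1629820448014303 0.13825711857719594 0.196114295962203
pad from case [0.44554898 0.05854106] ear [0.53400508 0.22308746]
w1 [0.4558 0.0557 0.03  ]
w2 [0.4504 0.0565 0.03  ]
brush (array([ 0.4495, -0.1382,  0.0201]), [np.float64(0.3), np.float64(0.3)]) [array([ 0.4813, -0.1198,  0.026 ]), array([ 0.4859, -0.1447,  0.026 ]), array([ 0.4193, -0.1599,  0.026 ]), array([ 0.413 , -0.1352,  0.026 ])]
clip (array([ 0.5893, -0.2978,  0.0084]), [np.float64(0.2), np.float64(0.2)])
clip ends (array([ 0.6128, -0.2828,  0.0083]), [np.float64(0.6), np.float64(0.6)]) (array([ 0.5646, -0.316 ,  0.0052]), [np.float64(0.0), np.float64(0.0)])
brush ends (array([ 0.4832, -0.1313,  0.0229]), [np.float64(0.1), np.float64(0.1)]) (array([ 0.4136, -0.1468,  0.0179]), [np.float64(0.2), np.float64(0.2)])
tin (array([ 0.5369, -0.2319,  0.0215]), [np.float64(0.0), np.float64(0.0)])
units [-0.59 -1.13 11.55] tool x [ 1.    -0.002 -0.   ] y [-0.002 -1.     0.001] z [-0.    -0.001 -1.   ]
world yaw change 0.002 -> dr z units -0.01 q7 -1.74
```

arm_command(
  deltas=[
    {"travel":[0,0,1],"dr":[0,0,-0.68],"hand":1},
    {"travel":[0,0,1],"dr":[0,0,-0.68],"hand":1},
    {"travel":[-0.28,-0.58,1],"dr":[0,0,0],"hand":1},
    {"travel":[-0.28,-0.58,1],"dr":[0,0,0],"hand":1},
    {"travel":[0,0,1],"dr":[0,0,0],"hand":1},
    {"travel":[0,0,1],"dr":[0,0,0],"hand":1},
    {"travel":[0,0,1],"dr":[0,0,0],"hand":1},
    {"travel":[0,0,1],"dr":[0,0,0],"hand":1},
  ],
)

```text
time: 4.08
ee_pos: [0.4427, 0.0567, 0.1903]
orientation: [0.997, 0.08, 0.0, 0.0]
force: [0.1, -0.1, -0.4]
gripper_width: 0.0002
```

arm_command(
  deltas=[
    {"travel":[0,0,1],"dr":[0,0,0],"hand":1},
    {"travel":[0,0,1],"dr":[0,0,0],"hand":1},
    {"travel":[0,0,1],"dr":[0,0,0],"hand":1},
    {"travel":[0,0,0.5],"dr":[0,0,0],"hand":1},
    {"travel":[0,0,0],"dr":[0,0,0],"hand":1},
  ],
)

```text
time: 4.5
ee_pos: [0.4409, 0.0569, 0.1192]
orientation: [0.997, 0.08, -0.002, 0.0]
force: [-0.7, -0.5, -0.0]
gripper_width: -0.0
```

```bash
python3 - <<'E'
from h import *
st(); snap('wrist','w3'); togo([.4425,.058,.03],np.pi/2+.163)
E
```

```text
{'time': np.float64(4.5), 'q': array([ 0.2396,  0.1903, -0.5107,  2.1156,  0.1208,  0.8681, -1.7519]), 'ee_pos': array([0.4409, 0.0569, 0.1192]), 'orientation': array([ 9.968e-01,  8.040e-02, -2.500e-03,  2.000e-04]), 'force': array([-0.6593, -0.5322, -0.0497]), 'gripper_width': np.float64(-0.0)}
units [ 0.04 -0.02  4.53] tool x [ 0.987  0.161 -0.002] y [ 0.161 -0.987  0.   ] z [-0.002 -0.    -1.   ]
world yaw change 0.002 -> dr z units -0.01 q7 -1.75
```

View pics/w3.png

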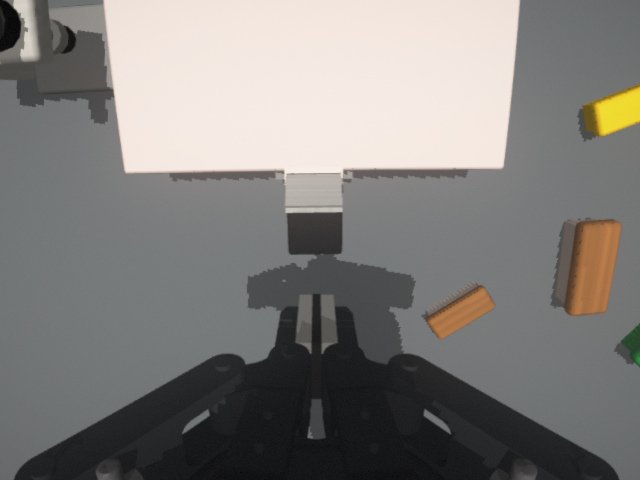

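```bash
python3 - <<'E'
from h import *
C=np.array([.55804,.07705]);ex=np.array([np.cos(.163),np.sin(.163)])
for p in((288,252),(341,252),(315,252)): 
  X=atz('w3',*p,.03); print(X.round(4),(X[:2]-C)@ex,(X[:2]-C)@[-ex[1],ex[0]])
for p in((125,173),(503,168)):
  X=atz('w3',*p,.058); print((X[:2]-C)@ex,(X[:2]-C)@[-ex[1],ex[0]])
print('tcp',(bot.sense()['ee_pos'][:2]-C)@ex)
E
```

```text
[0.4314 0.0729 0.03  ] -0.12560126535676908 0.016424615007813913
[0.4368 0.04   0.03  ] -0.12564236892032232 -0.016895436323551973
[0.4342 0.0561 0.03  ] -0.12561790696291425 -0.0005496578926884478
-0.07027385208109559 0.09968595388826038
-0.06787055311772831 -0.09962072315381246
tcp -0.11761217850503461
```

arm_command(
  deltas=[
    {"travel":[0.12,0,1],"dr":[0,0,0],"hand":1},
    {"travel":[0,0,1],"dr":[0,0,0],"hand":1},
    {"travel":[0,0,1],"dr":[0,0,0],"hand":1},
    {"travel":[0,0,1],"dr":[0,0,0],"hand":1},
    {"travel":[0,0,0.3],"dr":[0,0,0],"hand":1},
    {"travel":[0,0,0.2],"dr":[0,0,0],"hand":1},
    {"travel":[0,0,0.2],"dr":[0,0,0],"hand":1},
    {"travel":[0,0,0.1],"dr":[0,0,0],"hand":1},
  ],
)

```text
time: 5.22
ee_pos: [0.446, 0.0589, 0.0262]
orientation: [0.997, 0.081, 0.001, 0.0]
force: [-1.4, -0.3, 3.5]
gripper_width: -0.0003
```

arm_command(
  deltas=[
    {"travel":[0,0,0.1],"dr":[0,0,0],"hand":1},
    {"travel":[0,0,0.1],"dr":[0,0,0],"hand":1},
    {"travel":[0,0,0],"dr":[0,0,0],"hand":1},
    {"travel":[0,0,0],"dr":[0,0,0],"hand":1},
  ],
)

```text
time: 5.55
ee_pos: [0.4463, 0.059, 0.022]
orientation: [0.997, 0.081, 0.001, 0.0]
force: [1.0, -1.1, 4.0]
gripper_width: 0.0001
```

```bash
python3 - <<'E'
from h import *
st(); a=snap('wrist','w4'); b=snap('top','t4')
o=np.hstack([cv2.resize(a,(400,300)),cv2.resize(b[180:310,180:350],(400,300))]); cv2.imwrite('pics/v4.png',o[:,:,::-1])
E
```

```text
{'time': np.float64(5.55), 'q': array([ 0.1708,  0.3643, -0.4597,  2.1815,  0.267 ,  0.6453, -1.885 ]), 'ee_pos': array([0.4463, 0.059 , 0.022 ]), 'orientation': array([9.967e-01, 8.140e-02, 1.400e-03, 1.000e-04]), 'force': array([ 1.045 , -1.0708,  3.9752]), 'gripper_width': np.float64(0.0001)}
```

View pics/v4.png

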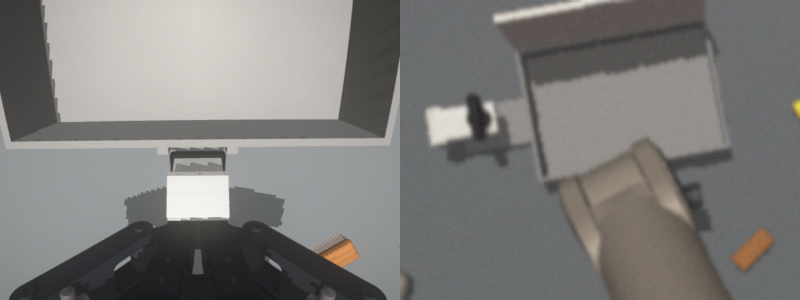

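arm_command(
  deltas=[
    {"travel":[0,0,-1],"dr":[0,0,0],"hand":1},
    {"travel":[0,0,-1],"dr":[0,0,0],"hand":1},
    {"travel":[0,0,-1],"dr":[0,0,0],"hand":1},
    {"travel":[0,0,-1],"dr":[0,0,0],"hand":1},
    {"travel":[0,0,-1],"dr":[0,0,-0.47],"hand":1},
    {"travel":[0,0,-1],"dr":[0,0,0],"hand":1},
    {"travel":[-0.2,0.965,0],"dr":[0,0,0],"hand":0.35},
    {"travel":[-0.2,0.965,0],"dr":[0,0,0],"hand":0.35},
  ],
)

```text
time: 6.32
ee_pos: [0.4459, 0.0205, 0.1423]
orientation: [0.994, 0.111, 0.001, -0.0]
force: [-0.1, -1.1, -0.9]
gripper_width: 0.0236
```

arm_command(
  deltas=[
    {"travel":[-0.2,0.965,0],"dr":[0,0,0],"hand":0.35},
    {"travel":[-0.2,0.965,0],"dr":[0,0,0],"hand":0.35},
    {"travel":[-0.2,0.965,0],"dr":[0,0,0],"hand":0.35},
    {"travel":[-0.2,0.965,0],"dr":[0,0,0],"hand":0.35},
    {"travel":[-0.2,0.965,0],"dr":[0,0,0],"hand":0.35},
    {"travel":[-0.2,0.965,0],"dr":[0,0,0],"hand":0.35},
    {"travel":[-0.2,0.965,0],"dr":[0,0,0],"hand":0.35},
    {"travel":[-0.2,0.965,0],"dr":[0,0,0],"hand":0.35},
  ],
)

```text
time: 6.98
ee_pos: [0.447, -0.1385, 0.1407]
orientation: [0.994, 0.11, -0.001, -0.0]
force: [0.5, 1.0, 0.7]
gripper_width: 0.0558
```

```bash
python3 - <<'E'
from h import *
st(); snap('wrist','w5'); snap('top','t5'); togo([.4495,-.138,.002],np.pi/2+.222)
E
```

```text
{'time': np.float64(6.9833), 'q': array([ 0.5457,  0.1873, -0.3733,  2.0504,  0.0848,  0.92  , -1.2243]), 'ee_pos': array([ 0.447 , -0.1385,  0.1407]), 'orientation': array([ 9.940e-01,  1.096e-01, -8.000e-04, -5.000e-04]), 'force': array([0.5271, 0.969 , 0.7253]), 'gripper_width': np.float64(0.0558)}
units [ 0.18 -0.12  6.93] tool x [ 0.977  0.213 -0.002] y [ 0.213 -0.977  0.   ] z [-0.002 -0.001 -1.   ]
world yaw change 0.008 -> dr z units -0.07 q7 -1.23
```

View pics/w5.png

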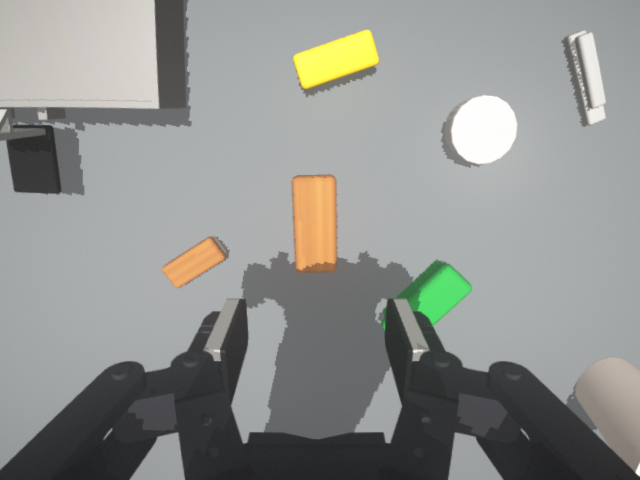

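```bash
python3 - <<'E'
from h import *
P=[atz('w5',u,v,.026)[:2] for u,v in((293,176),(336,176),(336.5,270.5),(294.5,271))]
c=np.mean(P,0);print(c,np.linalg.norm(P[0]-P[1]),np.linalg.norm(P[1]-P[2]),np.arctan2(*(P[0]+P[1]-P[2]-P[3])[::-1]))
print('brush2',tri(('w5',315,223),('w2',458,183)),'clip',tri(('w5',587.5,78),('w1',408,62)),'ends',tri(('w5',577.5,33),('w1',396,40)),tri(('w5',597,123),('w1',421.5,84.5)))
togo([*c,.002])
E
```

```text
[ 0.45021217 -0.13730808] 0.02821730202515817 0.06733594963778902 0.22997767848277076
brush2 (array([ 0.4505, -0.1373,  0.0224]), [np.float64(0.2), np.float64(0.2)]) clip (array([ 0.5893, -0.298 ,  0.0078]), [np.float64(0.1), np.float64(0.1)]) ends (array([ 0.6148, -0.2832,  0.0034]), [np.float64(1.3), np.float64(1.3)]) (array([ 0.5634, -0.3149,  0.0104]), [np.float64(0.9), np.float64(0.9)])
units [ 0.22 -0.15  6.93] tool x [ 0.977  0.213 -0.002] y [ 0.213 -0.977  0.   ] z [-0.002 -0.001 -1.   ]
```

arm_command(
  deltas=[
    {"travel":[0.2,-0.13,1],"dr":[0,0,0],"hand":0.35},
    {"travel":[0,0,1],"dr":[0,0,0],"hand":0.35},
    {"travel":[0,0,1],"dr":[0,0,0],"hand":0.35},
    {"travel":[0,0,1],"dr":[0,0,0],"hand":0.35},
    {"travel":[0,0,1],"dr":[0,0,0],"hand":0.35},
    {"travel":[0,0,1],"dr":[0,0,0],"hand":0.35},
    {"travel":[0,0,0.8],"dr":[0,0,0],"hand":0.35},
    {"travel":[0,0,0],"dr":[0,0,0],"hand":0.35},
  ],
)

```text
time: 7.75
ee_pos: [0.4481, -0.1327, 0.0024]
orientation: [0.994, 0.11, -0.003, -0.002]
force: [-0.9, 0.5, 0.4]
gripper_width: 0.0559
```

arm_command(
  deltas=[
    {"travel":[0,0,0],"dr":[0,0,0],"hand":1},
    {"travel":[0,0,0],"dr":[0,0,0],"hand":1},
    {"travel":[0,0,0],"dr":[0,0,0],"hand":1},
    {"travel":[0,0,0],"dr":[0,0,0],"hand":1},
  ],
)

```text
time: 8.08
ee_pos: [0.4522, -0.1348, 0.0064]
orientation: [0.994, 0.11, 0.001, 0.0]
force: [0.1, 0.2, -0.3]
gripper_width: 0.029
```

arm_command(
  deltas=[
    {"travel":[0,0,-1],"dr":[0,0,0],"hand":1},
    {"travel":[0,0,-1],"dr":[0,0,0],"hand":1},
    {"travel":[0,0,-1],"dr":[0,0,0],"hand":1},
    {"travel":[0,0,-1],"dr":[0,0,0],"hand":1},
    {"travel":[0,0,-1],"dr":[0,0,0],"hand":1},
    {"travel":[0,0,-1],"dr":[0,0,0],"hand":1},
  ],
)

```text
time: 8.58
ee_pos: [0.4513, -0.1347, 0.127]
orientation: [0.994, 0.109, 0.001, 0.0]
force: [-0.0, -0.4, -0.7]
gripper_width: 0.0285
```

arm_command(
  deltas=[
    {"travel":[0,0,-0.1],"dr":[0,0,-0.97],"hand":1},
    {"travel":[0,0,0],"dr":[0,0,-0.97],"hand":1},
    {"travel":[0,0,0],"dr":[0,0,-0.97],"hand":1},
    {"travel":[0,0,0],"dr":[0,0,-0.97],"hand":1},
    {"travel":[0,0,0],"dr":[0,0,-0.97],"hand":1},
    {"travel":[0,0,0],"dr":[0,0,-0.97],"hand":1},
    {"travel":[0,0,0],"dr":[0,0,-0.97],"hand":1},
    {"travel":[0,0,0],"dr":[0,0,-0.97],"hand":1},
  ],
)

```text
time: 9.25
ee_pos: [0.4513, -0.1348, 0.1279]
orientation: [0.838, 0.546, 0.0, 0.001]
force: [-0.8, -0.7, -0.6]
gripper_width: 0.0287
```

arm_command(
  deltas=[
    {"travel":[0,0,0],"dr":[0,0,-0.97],"hand":1},
    {"travel":[0,0,0],"dr":[0,0,-0.97],"hand":1},
    {"travel":[0,0,0],"dr":[0,0,-0.97],"hand":1},
    {"travel":[0,0,0],"dr":[0,0,-0.97],"hand":1},
    {"travel":[0,0,0],"dr":[0,0,-0.97],"hand":1},
    {"travel":[0,0,0],"dr":[0,0,0],"hand":1},
  ],
)

```text
time: 9.75
ee_pos: [0.4513, -0.1348, 0.1278]
orientation: [0.647, 0.762, 0.0, 0.001]
force: [-0.3, 0.6, -0.3]
gripper_width: 0.0285
```

```bash
python3 - <<'E'
from h import *
st(); togo([.5562,.0261,.014],.163)
E
```

```text
{'time': np.float64(9.75), 'q': array([ 0.7339,  0.2322, -0.6027,  2.0537,  0.1677,  0.9014,  0.2028]), 'ee_pos': array([ 0.4513, -0.1348,  0.1278]), 'orientation': array([6.470e-01, 7.625e-01, 1.000e-04, 5.000e-04]), 'force': array([-0.3283,  0.5703, -0.3216]), 'gripper_width': np.float64(0.0285)}
units [7.09 6.48 5.69] tool x [-0.163  0.987 -0.001] y [0.987 0.163 0.001] z [ 0.001 -0.001 -1.   ]
world yaw change -0.0 -> dr z units 0.0 q7 0.2
```

arm_command(
  deltas=[
    {"travel":[0.886,0.81,0],"dr":[0,0,0],"hand":1},
    {"travel":[0.886,0.81,0],"dr":[0,0,0],"hand":1},
    {"travel":[0.886,0.81,0],"dr":[0,0,0],"hand":1},
    {"travel":[0.886,0.81,0],"dr":[0,0,0],"hand":1},
    {"travel":[0.886,0.81,0],"dr":[0,0,0],"hand":1},
    {"travel":[0.886,0.81,0],"dr":[0,0,0],"hand":1},
    {"travel":[0.886,0.81,0],"dr":[0,0,0],"hand":1},
    {"travel":[0.886,0.81,0],"dr":[0,0,0],"hand":1},
  ],
)

```text
time: 10.42
ee_pos: [0.5569, 0.027, 0.1277]
orientation: [0.649, 0.761, -0.0, 0.0]
force: [0.5, -0.0, 0.0]
gripper_width: 0.0287
```

arm_command(
  deltas=[
    {"travel":[0,0,1],"dr":[0,0,0],"hand":1},
    {"travel":[0,0,1],"dr":[0,0,0],"hand":1},
    {"travel":[0,0,1],"dr":[0,0,0],"hand":1},
    {"travel":[0,0,1],"dr":[0,0,0],"hand":1},
    {"travel":[0,0,1],"dr":[0,0,0],"hand":1},
    {"travel":[0,0,0.65],"dr":[0,0,0],"hand":1},
    {"travel":[0,0,0],"dr":[0,0,0],"hand":1},
  ],
)

```text
time: 11.0
ee_pos: [0.5541, 0.0256, 0.0119]
orientation: [0.648, 0.761, -0.002, -0.002]
force: [-0.3, -0.2, -0.6]
gripper_width: 0.0286
```

```bash
python3 - <<'E'
from h import *
st(); a=snap('wrist','w6');b=snap('scene','s6'); togo([.5562,.0261,.014],.163)
o=np.hstack([cv2.resize(a,(400,300)),cv2.resize(b[190:310,270:430],(400,300))]); cv2.imwrite('pics/v6.png',o[:,:,::-1])
E
```

```text
{'time': np.float64(11.0), 'q': array([ 0.3229,  0.5534, -0.5659,  1.9373,  0.415 ,  0.7731, -0.3196]), 'ee_pos': array([0.5541, 0.0256, 0.0119]), 'orientation': array([ 0.6484,  0.7613, -0.0019, -0.0017]), 'force': array([-0.3296, -0.1552, -0.6435]), 'gripper_width': np.float64(0.0286)}
units [-0.   -0.01  0.03] tool x [-0.16   0.987 -0.   ] y [0.987 0.16  0.   ] z [ 0. -0. -1.]
world yaw change 0.002 -> dr z units -0.02 q7 -0.32
```

View pics/v6.png

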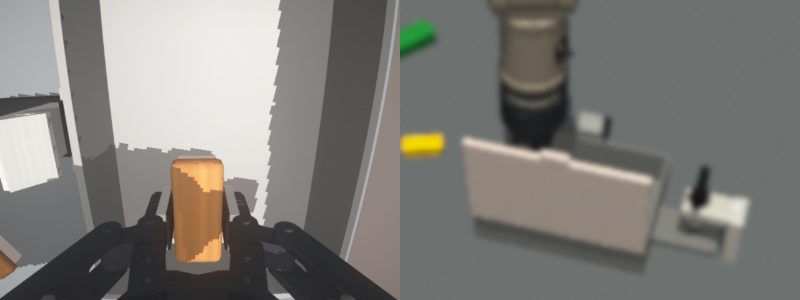

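arm_command(
  deltas=[
    {"travel":[0,0,0],"dr":[0,0,0],"hand":0.45},
    {"travel":[0,0,0],"dr":[0,0,0],"hand":0.45},
    {"travel":[0,0,-0.5],"dr":[0,0,0],"hand":0.45},
    {"travel":[0,0,-1],"dr":[0,0,0],"hand":0.45},
    {"travel":[0,0,-1],"dr":[0,0,0],"hand":0.45},
    {"travel":[0,0,-1],"dr":[0,0,0],"hand":0.45},
    {"travel":[0,0,-1],"dr":[0,0,0.98],"hand":0.45},
    {"travel":[0,0,-1],"dr":[0,0,0.98],"hand":0.45},
  ],
)

```text
time: 11.77
ee_pos: [0.5567, 0.0263, 0.1268]
orientation: [0.734, 0.679, 0.001, 0.001]
force: [1.1, 0.6, 0.7]
gripper_width: 0.0471
```

arm_command(
  deltas=[
    {"travel":[0,0,-0.5],"dr":[0,0,0.98],"hand":0.45},
    {"travel":[0,0,0],"dr":[0,0,0.98],"hand":0.45},
    {"travel":[0,0,0],"dr":[0,0,0.98],"hand":0.45},
    {"travel":[0,0,0],"dr":[0,0,0.98],"hand":0.45},
    {"travel":[0,0,0],"dr":[0,0,0.98],"hand":0.45},
    {"travel":[0,0,0],"dr":[0,0,0.98],"hand":0.45},
    {"travel":[0,0,0],"dr":[0,0,0.98],"hand":0.45},
    {"travel":[0,0,0],"dr":[0,0,0.98],"hand":0.45},
  ],
)

```text
time: 12.43
ee_pos: [0.5567, 0.0264, 0.136]
orientation: [0.962, 0.272, 0.001, 0.0]
force: [-0.5, 0.2, -1.1]
gripper_width: 0.0473
```

arm_command(
  deltas=[
    {"travel":[-0.471,0.98,0],"dr":[0,0,0],"hand":0.45},
    {"travel":[-0.471,0.98,0],"dr":[0,0,0],"hand":0.45},
    {"travel":[-0.471,0.98,0],"dr":[0,0,0],"hand":0.45},
    {"travel":[-0.471,0.98,0],"dr":[0,0,0],"hand":0.45},
    {"travel":[-0.471,0.98,0],"dr":[0,0,0],"hand":0.45},
    {"travel":[-0.471,0.98,0],"dr":[0,0,0],"hand":0.45},
    {"travel":[-0.471,0.98,0],"dr":[0,0,0],"hand":0.45},
    {"travel":[-0.471,0.98,0],"dr":[0,0,0],"hand":0.45},
  ],
)

```text
time: 13.1
ee_pos: [0.5757, -0.1477, 0.1361]
orientation: [0.962, 0.275, 0.001, 0.0]
force: [-0.4, 0.3, 0.8]
gripper_width: 0.0466
```

arm_command(
  deltas=[
    {"travel":[-0.471,0.98,0],"dr":[0,0,0],"hand":0.45},
    {"travel":[-0.471,0.98,0],"dr":[0,0,0],"hand":0.45},
    {"travel":[-0.471,0.98,0],"dr":[0,0,0],"hand":0.45},
    {"travel":[-0.471,0.98,0],"dr":[0,0,0],"hand":0.45},
    {"travel":[-0.471,0.98,0],"dr":[0,0,0],"hand":0.45},
    {"travel":[-0.471,0.98,0],"dr":[0,0,0],"hand":0.45},
    {"travel":[-0.471,0.98,0],"dr":[0,0,0],"hand":0.45},
    {"travel":[0,0,0],"dr":[0,0,0],"hand":0.45},
  ],
)

```text
time: 13.77
ee_pos: [0.5911, -0.3048, 0.1359]
orientation: [0.962, 0.271, 0.0, 0.002]
force: [0.1, -0.4, -0.2]
gripper_width: 0.0469
```

```bash
python3 - <<'E'
from h import *
st(); a=snap('wrist','w7');b=snap('top','t7'); togo([.589,-.298,.004],.556+np.pi/2)
o=np.hstack([cv2.resize(a[:330],(500,258)),cv2.resize(b[180:300,200:340],(300,258))]); cv2.imwrite('pics/v7.png',o[:,:,::-1])
print(proj('w7',[.589,-.298,.01]))
E
```

```text
{'time': np.float64(13.7667), 'q': array([ 0.6165,  0.5129, -0.288 ,  1.5943,  0.165 ,  1.0546, -0.7386]), 'ee_pos': array([ 0.5911, -0.3048,  0.1359]), 'orientation': array([9.624e-01, 2.715e-01, 4.000e-04, 2.500e-03]), 'force': array([ 0.0966, -0.4018, -0.2171]), 'gripper_width': np.float64(0.0469)}
units [-0.09 -0.12  6.58] tool x [0.85  0.526 0.001] y [ 0.526 -0.85   0.001] z [ 0.001 -0.    -1.   ]
world yaw change 0.002 -> dr z units -0.01 q7 -0.74
[304.6 222.8]
```

View pics/v7.png

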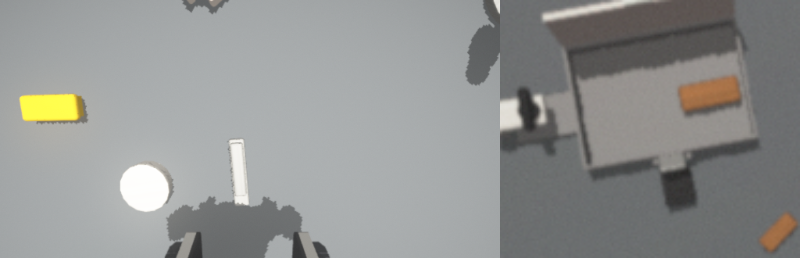

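```bash
python3 - <<'E'
from h import *
a,b=atz('w7',302.7,178,.012),atz('w7',308.5,261,.012); c=(a+b)/2; d=a-b
print(a,b,c,np.linalg.norm(d)); y=np.arctan2(d[1],d[0]); print(y); togo([c[0],c[1],.004],y+np.pi/2)
E
```

```text
[ 0.61609258 -0.28021176  0.012     ] [ 0.566143   -0.31510335  0.012     ] [ 0.59111779 -0.29765755  0.012     ] 0.060929341181408574
0.6097429024518586
units [ 0.01 -0.08  6.58] tool x [0.85  0.526 0.001] y [ 0.526 -0.85   0.001] z [ 0.001 -0.    -1.   ]
world yaw change 0.055 -> dr z units -0.46 q7 -0.74
```

arm_command(
  deltas=[
    {"travel":[0,-0.08,1],"dr":[0,0,-0.46],"hand":0.45},
    {"travel":[0,0,1],"dr":[0,0,0],"hand":0.45},
    {"travel":[0,0,1],"dr":[0,0,0],"hand":0.45},
    {"travel":[0,0,1],"dr":[0,0,0],"hand":0.45},
    {"travel":[0,0,1],"dr":[0,0,0],"hand":0.45},
    {"travel":[0,0,1],"dr":[0,0,0],"hand":0.45},
    {"travel":[0,0,0.6],"dr":[0,0,0],"hand":0.45},
    {"travel":[0,0,0],"dr":[0,0,0],"hand":0.45},
  ],
)

```text
time: 14.53
ee_pos: [0.5892, -0.2943, 0.0]
orientation: [0.953, 0.302, -0.002, -0.002]
force: [0.1, -0.2, -0.4]
gripper_width: 0.047
```

arm_command(
  deltas=[
    {"travel":[0,0,0],"dr":[0,0,0],"hand":1},
    {"travel":[0,0,0],"dr":[0,0,0],"hand":1},
    {"travel":[0,0,0],"dr":[0,0,0],"hand":1},
    {"travel":[0,0,0],"dr":[0,0,0],"hand":1},
  ],
)

```text
time: 14.87
ee_pos: [0.5923, -0.297, 0.0043]
orientation: [0.954, 0.301, 0.001, 0.001]
force: [-0.7, 0.5, 4.0]
gripper_width: 0.0109
```

arm_command(
  deltas=[
    {"travel":[0,0,-1],"dr":[0,0,0],"hand":1},
    {"travel":[0,0,-1],"dr":[0,0,0],"hand":1},
    {"travel":[0,0,-1],"dr":[0,0,0],"hand":1},
    {"travel":[0,0,-1],"dr":[0,0,0],"hand":1},
    {"travel":[0,0,-1],"dr":[0,0,0],"hand":1},
    {"travel":[0,0,-1],"dr":[0,0,0],"hand":1},
  ],
)

```text
time: 15.37
ee_pos: [0.5909, -0.2969, 0.124]
orientation: [0.954, 0.301, 0.0, 0.0]
force: [0.3, -0.3, -0.7]
gripper_width: 0.0111
```

arm_command(
  deltas=[
    {"travel":[0,0,0],"dr":[0,0,-0.937],"hand":1},
    {"travel":[0,0,0],"dr":[0,0,-0.937],"hand":1},
    {"travel":[0,0,0],"dr":[0,0,-0.937],"hand":1},
    {"travel":[0,0,0],"dr":[0,0,-0.937],"hand":1},
    {"travel":[0,0,0],"dr":[0,0,-0.937],"hand":1},
    {"travel":[0,0,0],"dr":[0,0,-0.937],"hand":1},
    {"travel":[0,0,0],"dr":[0,0,-0.937],"hand":1},
    {"travel":[0,0,0],"dr":[0,0,-0.937],"hand":1},
  ],
)

```text
time: 16.03
ee_pos: [0.5909, -0.2971, 0.123]
orientation: [0.726, 0.688, -0.0, 0.001]
force: [1.1, 0.1, 0.2]
gripper_width: 0.0114
```

arm_command(
  deltas=[
    {"travel":[0,0,0],"dr":[0,0,-0.937],"hand":1},
    {"travel":[0,0,0],"dr":[0,0,-0.937],"hand":1},
    {"travel":[1,0.043,0],"dr":[0,0,0],"hand":1},
    {"travel":[1,0.043,0],"dr":[0,0,0],"hand":1},
    {"travel":[1,0.043,0],"dr":[0,0,0],"hand":1},
    {"travel":[1,0.043,0],"dr":[0,0,0],"hand":1},
    {"travel":[1,0.043,0],"dr":[0,0,0],"hand":1},
    {"travel":[1,0.043,0],"dr":[0,0,0],"hand":1},
  ],
)

```text
time: 16.7
ee_pos: [0.5761, -0.1769, 0.123]
orientation: [0.646, 0.763, 0.0, 0.001]
force: [-0.4, 0.3, -1.3]
gripper_width: 0.0109
```

arm_command(
  deltas=[
    {"travel":[1,0.043,0],"dr":[0,0,0],"hand":1},
    {"travel":[1,0.043,0],"dr":[0,0,0],"hand":1},
    {"travel":[1,0.043,0],"dr":[0,0,0],"hand":1},
    {"travel":[1,0.043,0],"dr":[0,0,0],"hand":1},
    {"travel":[1,0.043,0],"dr":[0,0,0],"hand":1},
    {"travel":[1,0.043,0],"dr":[0,0,0],"hand":1},
    {"travel":[1,0.043,0],"dr":[0,0,0],"hand":1},
    {"travel":[0,0,0],"dr":[0,0,0],"hand":1},
  ],
)

```text
time: 17.37
ee_pos: [0.5588, -0.033, 0.1233]
orientation: [0.644, 0.765, 0.001, -0.0]
force: [0.7, 0.4, 0.1]
gripper_width: 0.0113
```

```bash
python3 - <<'E'
from h import *
snap('wrist','w8');st(); togo([.5408,.1198,.011],.163)
E
```

```text
{'time': np.float64(17.4167), 'q': array([ 0.5015,  0.4061, -0.641 ,  1.8571,  0.2899,  0.9712, -0.0958]), 'ee_pos': array([ 0.5591, -0.0359,  0.1231]), 'orientation': array([6.445e-01, 7.646e-01, 6.000e-04, 4.000e-04]), 'force': array([-0.0545,  0.1219, -0.0569]), 'gripper_width': np.float64(0.0115)}
units [7.83 0.41 5.61] tool x [-0.169  0.986  0.   ] y [0.986 0.169 0.001] z [ 0.001  0.    -1.   ]
world yaw change -0.007 -> dr z units 0.06 q7 -0.1
```

arm_command(
  deltas=[
    {"travel":[0.98,0.05,0],"dr":[0,0,0],"hand":1},
    {"travel":[0.98,0.05,0],"dr":[0,0,0],"hand":1},
    {"travel":[0.98,0.05,0],"dr":[0,0,0],"hand":1},
    {"travel":[0.98,0.05,0],"dr":[0,0,0],"hand":1},
    {"travel":[0.98,0.05,0],"dr":[0,0,0],"hand":1},
    {"travel":[0.98,0.05,0],"dr":[0,0,0],"hand":1},
    {"travel":[0.98,0.05,0],"dr":[0,0,0],"hand":1},
    {"travel":[0.98,0.05,0],"dr":[0,0,0],"hand":1},
  ],
)

```text
time: 18.08
ee_pos: [0.5417, 0.1166, 0.1226]
orientation: [0.647, 0.762, -0.0, 0.001]
force: [0.5, -0.1, -0.3]
gripper_width: 0.0111
```

arm_command(
  deltas=[
    {"travel":[0,0,1],"dr":[0,0,0],"hand":1},
    {"travel":[0,0,1],"dr":[0,0,0],"hand":1},
    {"travel":[0,0,1],"dr":[0,0,0],"hand":1},
    {"travel":[0,0,1],"dr":[0,0,0],"hand":1},
    {"travel":[0,0,1],"dr":[0,0,0],"hand":1},
    {"travel":[0,0,0.6],"dr":[0,0,0],"hand":1},
    {"travel":[0,0,0],"dr":[0,0,0],"hand":1},
  ],
)

```text
time: 18.67
ee_pos: [0.54, 0.1157, 0.0082]
orientation: [0.647, 0.763, -0.002, -0.001]
force: [0.4, 0.1, -1.0]
gripper_width: 0.0114
```

```bash
python3 - <<'E'
from h import *
snap('wrist','w9');st()
E
```

```text
{'time': np.float64(18.7167), 'q': array([ 0.1831,  0.5617, -0.5994,  1.9437,  0.4459,  0.7719, -0.5075]), 'ee_pos': array([0.5409, 0.1163, 0.0096]), 'orientation': array([ 6.467e-01,  7.628e-01, -9.000e-04, -3.000e-04]), 'force': array([ 0.2321, -0.3226, -0.382 ]), 'gripper_width': np.float64(0.0115)}
```

View pics/w9.png

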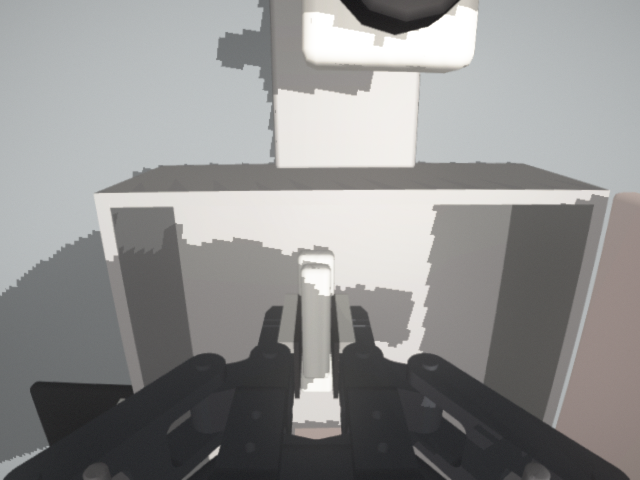

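arm_command(
  deltas=[
    {"travel":[0,0,0],"dr":[0,0,0],"hand":0.55},
    {"travel":[0,0,0],"dr":[0,0,0],"hand":0.55},
    {"travel":[0,0,-0.5],"dr":[0,0,0],"hand":0.55},
    {"travel":[0,0,-1],"dr":[0,0,0],"hand":0.55},
    {"travel":[0,0,-1],"dr":[0,0,0],"hand":0.55},
    {"travel":[0,0,-1],"dr":[0,0,0],"hand":0.55},
    {"travel":[0,0,-1],"dr":[0,0,0],"hand":0.55},
    {"travel":[0,0,-1],"dr":[0,0,0],"hand":1},
  ],
)

```text
time: 19.38
ee_pos: [0.5415, 0.1178, 0.123]
orientation: [0.646, 0.763, 0.001, 0.001]
force: [0.3, -0.2, -0.1]
gripper_width: 0.0277
```

arm_command(
  deltas=[
    {"travel":[-0.4,0,-1],"dr":[0,0,0],"hand":1},
    {"travel":[-0.4,0,-1],"dr":[0,0,0],"hand":1},
    {"travel":[-0.4,0,-1],"dr":[0,0,0],"hand":1},
    {"travel":[-0.4,0,-1],"dr":[0,0,0],"hand":1},
    {"travel":[-0.4,0,-1],"dr":[0,0,0],"hand":1},
    {"travel":[0,0,-0.5],"dr":[0,0,0],"hand":1},
    {"travel":[0,0,0],"dr":[0,0,0],"hand":1},
  ],
)

```text
time: 19.97
ee_pos: [0.5494, 0.0785, 0.2339]
orientation: [0.647, 0.763, 0.002, 0.002]
force: [0.6, 0.4, -0.1]
gripper_width: -0.0002
```

```bash
python3 - <<'E'
from h import *
snap('wrist','w10');b=snap('top','t10');a=snap('scene','s10')
s=st()
C=np.array([.55804,.07705]);ex=np.array([np.cos(.163),np.sin(.163)]);r=s['ee_pos'][:2]-C
print('case',r@ex,r@[-ex[1],ex[0]]); togo([*(C+.115*ex),.16],.163)
o=np.hstack([cv2.resize(cv2.imread('pics/w10.png')[:,:,::-1],(400,300)),cv2.resize(a[150:330,250:490],(400,300))]);cv2.imwrite('pics/v10.png',o[:,:,::-1])
E
```

```text
{'time': np.float64(20.1167), 'q': array([ 0.3715,  0.2859, -0.7149,  1.7581,  0.2016,  1.1737, -0.2354]), 'ee_pos': array([0.5468, 0.0787, 0.2296]), 'orientation': array([ 6.458e-01,  7.635e-01, -5.000e-04, -4.000e-04]), 'force': array([-0.7271, -0.2426, -1.4189]), 'gripper_width': np.float64(0.0001)}
case -0.010812701557649677 0.0034118534462025864
units [-0.19  6.29  3.47] tool x [-0.166  0.986  0.   ] y [ 0.986  0.166 -0.001] z [-0.001 -0.    -1.   ]
world yaw change -0.004 -> dr z units 0.03 q7 -0.24
```

View pics/v10.png

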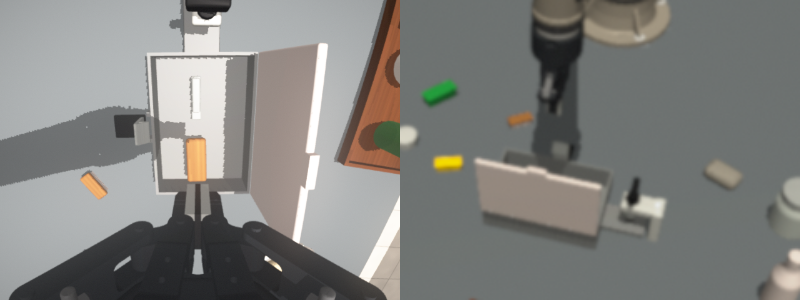

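arm_command(
  deltas=[
    {"travel":[-0.19,1,0],"dr":[0,0,0],"hand":1},
    {"travel":[0,1,0],"dr":[0,0,0],"hand":1},
    {"travel":[0,1,0],"dr":[0,0,0],"hand":1},
    {"travel":[0,1,0],"dr":[0,0,0],"hand":1},
    {"travel":[0,1,0],"dr":[0,0,0],"hand":1},
    {"travel":[0,1,0],"dr":[0,0,0],"hand":1},
    {"travel":[0,0.4,0],"dr":[0,0,0],"hand":1},
    {"travel":[0,0,0],"dr":[0,0,0],"hand":1},
  ],
)

```text
time: 20.78
ee_pos: [0.6748, 0.0963, 0.2281]
orientation: [0.646, 0.763, -0.001, -0.001]
force: [-0.3, 0.0, -0.1]
gripper_width: -0.0
```

arm_command(
  deltas=[
    {"travel":[0,0,1],"dr":[0,0,0],"hand":1},
    {"travel":[0,0,1],"dr":[0,0,0],"hand":1},
    {"travel":[0,0,1],"dr":[0,0,0],"hand":1},
    {"travel":[0,0,0.4],"dr":[0,0,0],"hand":1},
    {"travel":[0,0,0],"dr":[0,0,0],"hand":1},
  ],
)

```text
time: 21.2
ee_pos: [0.6718, 0.0948, 0.1594]
orientation: [0.646, 0.763, -0.003, -0.002]
force: [0.5, 0.7, -0.9]
gripper_width: -0.0001
```

```bash
python3 - <<'E'
from h import *
C=np.array([.55804,.07705]);ex=np.array([np.cos(.163),np.sin(.163)])
s=st();r=s['ee_pos'][:2]-C
print('case',r@ex,r@[-ex[1],ex[0]]); togo([*(C+.08*ex),.17],.163)
E
```

```text
{'time': np.float64(21.2), 'q': array([ 0.2359,  0.5772, -0.6458,  1.5201,  0.3637,  1.1731, -0.3096]), 'ee_pos': array([0.6718, 0.0948, 0.1594]), 'orientation': array([ 0.646 ,  0.7634, -0.0025, -0.0017]), 'force': array([ 0.5203,  0.6804, -0.8783]), 'gripper_width': np.float64(-0.0001)}
case 0.11517062741214877 -0.000998522387626396
units [ 0.06 -1.76 -0.52] tool x [-0.165  0.986 -0.001] y [ 0.986  0.165 -0.006] z [-0.006 -0.002 -1.   ]
world yaw change -0.003 -> dr z units 0.03 q7 -0.31
```

arm_command(
  deltas=[
    {"travel":[0,-0.84,0],"dr":[0,0,0],"hand":1},
    {"travel":[0,-0.84,0],"dr":[0,0,0],"hand":1},
    {"travel":[0,-0.84,0],"dr":[0,0,0],"hand":1},
    {"travel":[0,-0.84,0],"dr":[0,0,0],"hand":1},
    {"travel":[0,-0.52,0.25],"dr":[0,0,0],"hand":1},
    {"travel":[0,-0.52,0.25],"dr":[0,0,0],"hand":1},
    {"travel":[0,0,0],"dr":[0,0,0],"hand":1},
  ],
)

```text
time: 21.78
ee_pos: [0.5859, 0.0806, 0.153]
orientation: [0.646, 0.763, -0.001, 0.0]
force: [-0.1, -0.5, 0.1]
gripper_width: -0.0002
```

arm_command(
  deltas=[
    {"travel":[0,-0.59,0.43],"dr":[0,0,0],"hand":1},
    {"travel":[0,-0.59,0.43],"dr":[0,0,0],"hand":1},
    {"travel":[0,-0.46,0.55],"dr":[0,0,0],"hand":1},
    {"travel":[0,-0.46,0.55],"dr":[0,0,0],"hand":1},
    {"travel":[0,-0.26,0.51],"dr":[0,0,0],"hand":1},
    {"travel":[0,-0.26,0.51],"dr":[0,0,0],"hand":1},
    {"travel":[0,0,0],"dr":[0,0,0],"hand":1},
  ],
)

```text
time: 22.37
ee_pos: [0.5346, 0.0719, 0.0912]
orientation: [0.646, 0.763, -0.001, -0.001]
force: [-0.9, 0.4, 0.5]
gripper_width: 0.0001
```

```bash
python3 - <<'E'
from h import *
C=np.array([.55804,.07705]);ex=np.array([np.cos(.163),np.sin(.163)])
a=snap('wrist','w11');b=snap('scene','s11')
s=st();r=s['ee_pos'][:2]-C
print('case',r@ex,r@[-ex[1],ex[0]]); togo([*(C-.045*ex),.06],.163)
o=np.hstack([cv2.resize(a,(400,300)),cv2.resize(b[150:330,250:490],(400,300))]);cv2.imwrite('pics/v11.png',o[:,:,::-1])
E
```

```text
{'time': np.float64(22.4667), 'q': array([ 0.3316,  0.4244, -0.6733,  1.9243,  0.3325,  0.9053, -0.3415]), 'ee_pos': array([0.5364, 0.0724, 0.0928]), 'orientation': array([ 0.6462,  0.7631, -0.    , -0.    ]), 'force': array([ 0.0117, -0.0747,  0.9771]), 'gripper_width': np.float64(0.0002)}
case -0.022136054351269415 -0.0011126053207417483
units [ 0.06 -1.14  1.64] tool x [-0.165  0.986  0.   ] y [ 0.986  0.165 -0.   ] z [-0.  0. -1.]
world yaw change -0.003 -> dr z units 0.02 q7 -0.34
```

View pics/v11.png

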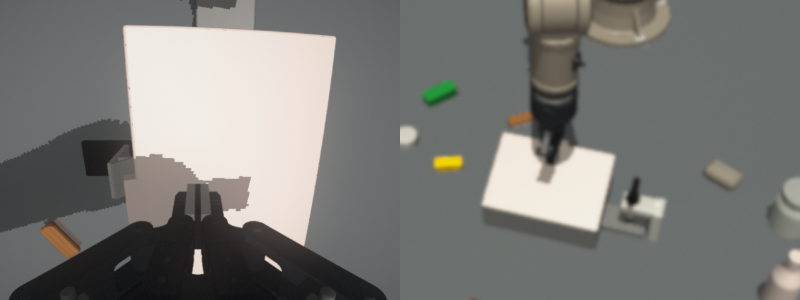

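arm_command(
  deltas=[
    {"travel":[0,-0.3,0.42],"dr":[0,0,0],"hand":1},
    {"travel":[0,-0.3,0.42],"dr":[0,0,0],"hand":1},
    {"travel":[0,-0.3,0.28],"dr":[0,0,0],"hand":1},
    {"travel":[0,-0.25,0.28],"dr":[0,0,0],"hand":1},
    {"travel":[0,0,0.2],"dr":[0,0,0],"hand":1},
    {"travel":[0,0,0],"dr":[0,0,0],"hand":1},
  ],
)

```text
time: 22.97
ee_pos: [0.5133, 0.0684, 0.0604]
orientation: [0.646, 0.763, 0.0, 0.0]
force: [2.2, 1.1, 3.1]
gripper_width: 0.0002
```

arm_command(
  deltas=[
    {"travel":[0,0,0.1],"dr":[0,0,0],"hand":1},
    {"travel":[0,0,0],"dr":[0,0,0],"hand":1},
  ],
)

```text
time: 23.13
ee_pos: [0.5125, 0.0682, 0.058]
orientation: [0.646, 0.763, -0.001, -0.0]
force: [0.1, -0.4, 1.6]
gripper_width: 0.0002
```

arm_command(
  deltas=[
    {"travel":[0,0,0.1],"dr":[0,0,0],"hand":1},
    {"travel":[0,0,0],"dr":[0,0,0],"hand":1},
  ],
)

```text
time: 23.3
ee_pos: [0.5126, 0.0683, 0.0563]
orientation: [0.646, 0.763, -0.001, -0.0]
force: [-1.2, -0.5, 5.5]
gripper_width: 0.0002
```

arm_command(
  deltas=[
    {"travel":[0,0,0.1],"dr":[0,0,0],"hand":1},
    {"travel":[0,0,0],"dr":[0,0,0],"hand":1},
  ],
)

```text
time: 23.47
ee_pos: [0.5126, 0.0683, 0.0549]
orientation: [0.646, 0.763, -0.001, -0.0]
force: [-3.0, -1.0, 10.5]
gripper_width: -0.0001
```

arm_command(
  deltas=[
    {"travel":[0,0,0.1],"dr":[0,0,0],"hand":1},
    {"travel":[0,0,0],"dr":[0,0,0],"hand":1},
  ],
)

```text
time: 23.63
ee_pos: [0.5126, 0.0683, 0.0534]
orientation: [0.646, 0.763, -0.001, -0.0]
force: [-5.0, -0.3, 15.0]
gripper_width: 0.0
```

arm_command(
  deltas=[
    {"travel":[0,0,-1],"dr":[0,0,0],"hand":1},
    {"travel":[0,0,-1],"dr":[0,0,0],"hand":1},
    {"travel":[0,0,-1],"dr":[0,0,0],"hand":1},
    {"travel":[0,0,-1],"dr":[0,0,0],"hand":1},
    {"travel":[0,0,-1],"dr":[0,0,0],"hand":1},
    {"travel":[0,0,-1],"dr":[0,0,0],"hand":1},
    {"travel":[0,0,-1],"dr":[0,0,0],"hand":1},
    {"travel":[0,0,-1],"dr":[0,0,0],"hand":1},
  ],
)

```text
time: 24.3
ee_pos: [0.5123, 0.0682, 0.2128]
orientation: [0.646, 0.763, -0.001, -0.001]
force: [-0.5, -0.4, 0.9]
gripper_width: 0.0002
```

arm_command(
  deltas=[
    {"travel":[0,0,0],"dr":[0,0,0],"hand":0.5},
    {"travel":[0,0,0],"dr":[0,0,0],"hand":0.5},
  ],
)

```text
time: 24.47
ee_pos: [0.5134, 0.0684, 0.2129]
orientation: [0.646, 0.763, 0.0, 0.0]
force: [-0.1, -0.8, -1.3]
gripper_width: 0.0232
```

```bash
python3 - <<'E'
from h import *
s=st(); snap('wrist','w12')
E
```

```text
{'time': np.float64(24.4667), 'q': array([ 0.4247,  0.2351, -0.7399,  1.8565,  0.1764,  1.1158, -0.2143]), 'ee_pos': array([0.5134, 0.0684, 0.2129]), 'orientation': array([6.463e-01, 7.630e-01, 0.000e+00, 4.000e-04]), 'force': array([-0.1078, -0.786 , -1.3407]), 'gripper_width': np.float64(0.0232)}
```

arm_command(
  deltas=[
    {"travel":[1,0,0],"dr":[0,0,0],"hand":0.5},
    {"travel":[1,0,0],"dr":[0,0,0],"hand":0.5},
    {"travel":[1,0,0],"dr":[0,0,0],"hand":0.5},
    {"travel":[1,0,0],"dr":[0,0,0],"hand":0.5},
    {"travel":[0,0,0],"dr":[0,0,0],"hand":0.5},
    {"travel":[0,0,0],"dr":[0,0,0],"hand":0.5},
    {"travel":[0,0,0],"dr":[0,0,0],"hand":0.5},
  ],
)

```text
time: 25.1
ee_pos: [0.4997, 0.1461, 0.2114]
orientation: [0.646, 0.763, -0.001, -0.0]
force: [0.4, -0.1, -0.1]
gripper_width: 0.0427
```

```bash
python3 - <<'E'
from h import *
s=st(); snap('wrist','w13')
a,b=[cv2.imread(f'pics/w{i}.png') for i in(12,13)]
o=np.hstack([cv2.resize(x[:320,110:530],(400,305)) for x in(a,b)])
cv2.imwrite('pics/v13.png',cv2.resize(o,(800,305)))
E
```

```text
{'time': np.float64(25.1), 'q': array([ 0.3015,  0.2517, -0.7797,  1.8494,  0.1958,  1.1216, -0.3837]), 'ee_pos': array([0.4997, 0.1461, 0.2114]), 'orientation': array([ 6.465e-01,  7.629e-01, -1.300e-03, -5.000e-04]), 'force': array([ 0.4469, -0.0746, -0.0527]), 'gripper_width': np.float64(0.0427)}
```

View pics/v13.png

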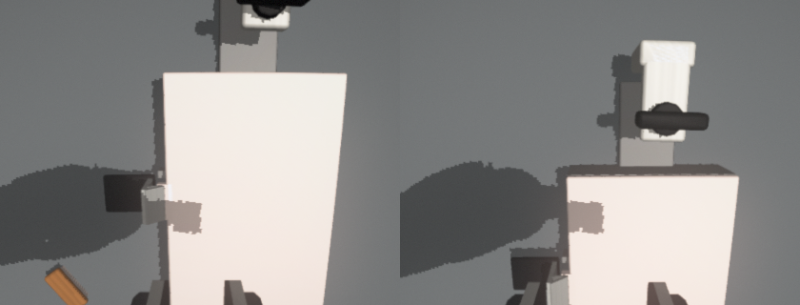

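```bash
python3 - <<'E'
from h import *
print(tri(('w13',395.6,126.5),('w2',128,110)),tri(('w13',395.6,126.5),('top0',213,231)),tri(('w13',395.6,126.5),('scene0',391,266)))
for z in(.09,.1,.11,.12):
  a,b=atz('w13',357.8,125.9,z),atz('w13',433.4,127,z); d=b-a; print(z,((a+b)/2).round(4),np.linalg.norm(d).round(4),np.arctan2(d[1],d[0]).round(3),proj('w2',(a+b)/2),proj('top0',(a+b)/2))
im=cv2.imread('pics/w2.png')[60:160,70:230]; im=cv2.resize(im,None,fx=3,fy=3); i2=cv2.resize(cv2.imread('pics/w13.png')[30:180,300:480],(480,400))
i2=cv2.resize(cv2.imread('pics/w13.png')[40:165,330:470],(320,300))
cv2.imwrite('pics/v14.png',np.hstack([im,i2]))
E
```

```text
(array([0.5379, 0.2215, 0.0978]), [np.float64(0.6), np.float64(0.6)]) (array([0.5362, 0.2209, 0.1022]), [np.float64(1.7), np.float64(1.7)]) (array([0.5391, 0.225 , 0.0918]), [np.float64(3.3), np.float64(3.3)])
0.09 [0.5402 0.2217 0.09  ] 0.0497 0.162 [130.7 107. ] [213.  229.1]
0.1 [0.5381 0.2219 0.1   ] 0.0478 0.162 [126.3 109.3] [212.2 229.7]
0.11 [0.5361 0.2221 0.11  ] 0.0459 0.162 [121.7 111.6] [211.5 230.3]
0.12 [0.5341 0.2223 0.12  ] 0.044 0.162 [116.8 114. ] [210.7 230.8]
```

View pics/v14.png

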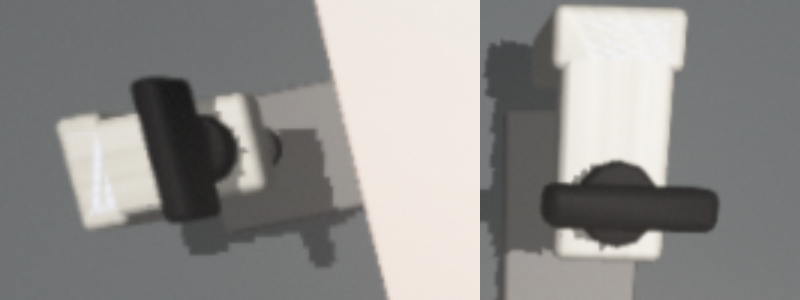

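arm_command(
  deltas=[
    {"travel":[0,0,0],"dr":[0,0,-1],"hand":0.5},
    {"travel":[0,0,0],"dr":[0,0,-1],"hand":0.5},
    {"travel":[0,0,0],"dr":[0,0,-1],"hand":0.5},
    {"travel":[0,0,0],"dr":[0,0,-1],"hand":0.5},
    {"travel":[0,0,0],"dr":[0,0,-1],"hand":0.5},
    {"travel":[0,0,0],"dr":[0,0,-1],"hand":0.5},
    {"travel":[0,0,0],"dr":[0,0,-1],"hand":0.5},
    {"travel":[0,0,0],"dr":[0,0,-1],"hand":0.5},
  ],
)

```text
time: 25.82
ee_pos: [0.5004, 0.1456, 0.2122]
orientation: [0.219, 0.976, -0.001, -0.0]
force: [0.2, -0.1, 0.0]
gripper_width: 0.0429
```

arm_command(
  deltas=[
    {"travel":[0,0,0],"dr":[0,0,-1],"hand":0.5},
    {"travel":[0,0,0],"dr":[0,0,-1],"hand":0.5},
    {"travel":[0,0,0],"dr":[0,0,-1],"hand":0.5},
    {"travel":[0,0,0],"dr":[0,0,-1],"hand":0.5},
    {"travel":[0,0,0],"dr":[0,0,-1],"hand":0.5},
    {"travel":[0,0,0],"dr":[0,0,-0.1],"hand":0.5},
  ],
)

```text
time: 26.32
ee_pos: [0.5004, 0.1457, 0.2121]
orientation: [-0.083, 0.997, -0.0, -0.001]
force: [-0.6, -0.7, -0.2]
gripper_width: 0.0423
```

```bash
python3 - <<'E'
from h import *
s=st(); togo([.46,.205,.11],.163+np.pi/2)
M=[]
for i in range(6):
    bot.read_camera('wrist'); s=bot.sense(); M.append([*s['moment'],s['effort'][6]])
print(np.round(M,4))
E
```

```text
{'time': np.float64(26.3167), 'q': array([ 0.5239,  0.329 , -1.0726,  1.8441,  0.3152,  1.1559,  1.0812]), 'ee_pos': array([0.5004, 0.1457, 0.2121]), 'orientation': array([-8.320e-02,  9.965e-01, -2.000e-04, -5.000e-04]), 'force': array([-0.6453, -0.6561, -0.1815]), 'gripper_width': np.float64(0.0423)}
units [1.49 3.26 5.1 ] tool x [-0.986 -0.166  0.001] y [-0.166  0.986 -0.   ] z [-0.001 -0.    -1.   ]
world yaw change -0.004 -> dr z units 0.03 q7 1.08
[[-0.0299 -0.0289  0.032   0.27  ]
 [ 0.0357 -0.0273  0.023   0.1114]
 [-0.0231 -0.0028 -0.0506  0.0195]
 [ 0.0102  0.0012 -0.0064 -0.0057]
 [ 0.0118 -0.024   0.0006 -0.0102]
 [-0.0149  0.0279 -0.0405 -0.0095]]
```

arm_command(
  deltas=[
    {"travel":[0.3,0.65,1],"dr":[0,0,0],"hand":0.5},
    {"travel":[0.3,0.65,1],"dr":[0,0,0],"hand":0.5},
    {"travel":[0.3,0.65,1],"dr":[0,0,0],"hand":0.5},
    {"travel":[0.3,0.65,1],"dr":[0,0,0],"hand":0.5},
    {"travel":[0.3,0.65,1],"dr":[0,0,0],"hand":0.5},
    {"travel":[0,0,0],"dr":[0,-0.8,0],"hand":0.5},
    {"travel":[0,0,0],"dr":[0,-0.8,0],"hand":0.5},
  ],
)

```text
time: 27.2
ee_pos: [0.4595, 0.208, 0.1111]
orientation: [-0.083, 0.992, 0.01, 0.095]
force: [0.6, -0.8, 0.5]
gripper_width: 0.0428
```

arm_command(
  deltas=[
    {"travel":[0,0,0],"dr":[0,-0.8,0],"hand":0.5},
    {"travel":[0,0,0],"dr":[0,-0.8,0],"hand":0.5},
    {"travel":[0,0,0],"dr":[0,-0.8,0],"hand":0.5},
    {"travel":[0,0,0],"dr":[0,0,0],"hand":0.5},
    {"travel":[0,0,0],"dr":[0,0,0],"hand":0.5},
  ],
)

```text
time: 27.62
ee_pos: [0.4599, 0.2057, 0.1125]
orientation: [-0.081, 0.97, 0.017, 0.228]
force: [0.3, 0.2, 0.2]
gripper_width: 0.0429
```

```bash
python3 - <<'E'
from h import *
s=st(); snap('wrist','w14'); togo([.46,.205,.11],.163+np.pi/2)
for z in(.012,.016,.02,.055,.07,.11): print(z,proj('w14',[.5361,.2221,z]))
E
```

```text
{'time': np.float64(27.6167), 'q': array([ 0.2077,  0.1522, -0.902 ,  2.3222,  0.8603,  0.4513,  0.3384]), 'ee_pos': array([0.4599, 0.2057, 0.1125]), 'orientation': array([-0.0814,  0.9701,  0.0167,  0.2279]), 'force': array([0.341 , 0.2383, 0.2487]), 'gripper_width': np.float64(0.0429)}
units [ 0.14 -0.06  0.11] tool x [-0.883 -0.148 -0.446] y [-0.164  0.986 -0.003] z [ 0.44   0.071 -0.895]
world yaw change -0.002 -> dr z units 0.02 q7 0.34
0.012 [321.7 257.1]
0.016 [321.7 261.3]
0.02 [321.8 265.5]
0.055 [322.  306.1]
0.07 [322.1 326. ]
0.11 [322.4 387.4]
```

```bash
cat >> h.py <<'E'
def asc(name,r0,r1,c0,c1,st=1):
    g=cv2.imread(f'pics/{name}.png',0)
    for r in range(r0,r1): print(r,''.join('0123456789abcdefghijklmnopqrstuv'[v//8] for v in g[r,c0:c1:st]))
E
python3 - <<'E'
from h import *
asc('w14',225,330,285,365)
E
```

```text
225 bbbbbbbbbbbbbbbbbbbbbbbabbbaaababbbabbbaabbaabaaabbbabaabaaabaaabbbabbbbbaabaa99
226 bbbbbbbbbbbabbbbbbbbbbabbbbbbbbbbbababbbabbbbabbbbbababbbabaabbbabbbabbbbbaaaa99
227 bbbbbbbbbbbbbbbbbbbbbbbbbbbbbabbbbbbbbbbbbbbbbbbbbbabbbbbbbbababbbbbbbbbbbbbba99
228 ddcccdcccbbbbbbbbbbbbbbbbbbbbbbbbbbbbbbbbbbbbbbbbbbbbbbbbbbbbbbbbbbbbbbbbbbbbaa9
229 fffffffecccccccccccccccccccccccccccccccccccccccccccccccccccccccccccccccccccccba8
230 hhhhhhgecccccccccccccccccccccccccccccccccccccccccccccccccccccccccccccccccccccba9
231 iiiiihgedcbbbbbbbbbbbbbbbbbbbbbbbbbbbbbbbbbbbbbbbbbbbbbbbbbbbbbbbbbbbbbbbbbbbaa9
232 iiiiiiiihebbbbbbbbbbbabbbbbbbaaaaaaaabaabaabbbaaaabbababaaaaaaabbaaaaabaaabaaa99
233 iiiiiiiiifbbbbbbbbbbbbbbaababbabbaaabbabbbaaaaabbababaaababbabbbbbabaaaabaabaa99
234 iiiiiiiiifbbbbbbbbbbbbbbbbbbbbbbbabaabaaabbbbbbbaaaabaabbbbababaabbaaaaaaabaaa99
235 iiiiiiiiifbbbbbbbbbbbbbababbbaaaabbabbabbabbbabbbbaabaabbabaabaaabaabaaaababaa99
236 iiiiiiiiifbbbbbbaabbbbbbbbbaababbabaaaabbabaaababbaaaaaaabbbbbbaaaaaaaabaaaaa999
237 iiijiiiigcbbbbbbbbbbbababbabbbaababbabbbabaaaabaaabaababbbaaaabbaaababaaaaaa
[... 7124 characters left out ...]
rssrrssrsrsrrssrsrrs
322 ffffffffffhloqrssssqlhgggggfddcba99877778abcdddefgghlqrsssssssssssssssssssssssss
323 ffffffffffgloqrsssroiggggfdb8776666556556666778acfgghlnqssssssssssssssssssssssss
324 ffffffffffgkoqrrrsrohggfdb86665656655555555556668befghiorsssssssssssssssssssssss
325 ffffffffffgknprrrrrnhfdb866555556555555655556555679bdgkqrrrrrrrrrrrsrrrrrrrsrrrr
326 ffffffffffgknpqpnmmkfb8665556555556556555555665656679dmrrrrrrrrrrrrrrrrrrrrrrrrr
327 ffffffffffgknpqojhhgd86555565555665556555555555555666alqrrrrrrrrrrrrrrrrrrrrrrrr
328 ffffffffffgknqrqonlgc655555556555555555555555565665657gmqrrrrrrrrrrrrrrrrrrrrrrr
329 fffffffffffjnprrrrnf9655555555555655555555555655555566bkqrrrrrrrrrrrrrrrrrsrrrrr
```

```bash
python3 - <<'E'
from h import *
ex=np.array([np.cos(.163),np.sin(.163),0]);C=np.array([.55804,.07705,0]);ey=np.array([-ex[1],ex[0],0])
E0=C+ey*.148; A=np.array([.5361,.2221,0]); Z=np.array([0,0,1.])
print('E0',E0,'A in case',(A-C)@ex,(A-C)@ey)
for n,P in dict(earF_top=E0-ex*.025+Z*.012,earF_bot=E0-ex*.025,earB_top=E0+ex*.025+Z*.012,earEndy=C+ey*.174+Z*.012,armF_top=A-ex*.017+Z*.07,armB_top=A+ex*.017+Z*.07,armF_b=A-ex*.017+Z*.055).items(): print(n,proj('w14',P))
for z in(.012,.018,.02,.022,.024): print(z,'front rim',proj('w14',A-ex*.008+Z*z),proj('w14',A-ey*.008+Z*z),proj('w14',A+ey*.008+Z*z))
# camera pos
print(mod('w14')[2][:3,3])
asc('w3',22,66,30,100)
print(proj('w3',A+Z*.012),proj('w3',A+Z*.022),proj('w3',A-ey*.008+Z*.02),proj('w3',C+ey*.1-ex*.025+Z*.012))
E
```

```text
E0 [0.53402268 0.22308824 0.        ] A in case 0.0018894103667164654 0.14668775077853688
earF_top [324.2 230.6]
earF_bot [324.1 218.7]
earB_top [323.  277.2]
earEndy [359.4 255.6]
armF_top [322.6 310.5]
armB_top [321.7 340. ]
armF_b [322.4 290.3]
0.012 front rim [321.9 249.6] [310.7 257. ] [332.7 257.2]
0.018 front rim [321.9 255.9] [310.6 263.3] [332.9 263.4]
0.02 front rim [321.9 258. ] [310.6 265.4] [333.  265.5]
0.022 front rim [321.9 260.1] [310.5 267.5] [333.  267.7]
0.024 front rim [322.  262.3] [310.5 269.7] [333.1 269.8]
[0.32616005 0.1835672  0.20413658]
22 nmlkigdba99999999999cccca9889afghhhhhhhhhhhhhhhhhhhhhhhhhhhhihhhihhiih
23 onlkigeba99999999999bcccca9888adghhhhhhhhhhhhhhhhhhhhhhhhhhhiiiihhiihi
24 onmkigeba99999999999bccccca9888adgghhhhhhhhhhhhhhhhhhhhhhhhhiiiiiiiihi
25 onmkigeba99999999999bccccccb9888acbegghhhhhhhhhhhhhhhhhhhhhhihihiiiiii
26 onlkigeba99999999999bccccccc988889668bfhhhhhhhhhhhhhhhhhhhhhihiiiiiiii
27 omlkjhecaa9999999999bcccdcdca8888875349ehhhhhhhhhhhhhhhhhhhiihihhihiii
28 nnmkjhfca99999999999acccccccb98888863249ehhhhhhhhhhhhhhhhhhhiihiiiiiii
29 onmljhf
[... 2077 characters left out ...]
999999999999aaaaaaaaaaaaaaaaaaaaaaaaaaaaaaaaaaaaaaaaaaaaaa
58 kkkjiihgeca9999999999999aaaaaa9aaaaaaaaaaaaaaaaaaaaaaaaaaaaaaaaaaaaaaa
59 iiiihhgedba99999999999999aaaaa9aaaaaaaaaaaaaaaaaaaaaaaaaaaaaaaaaaaaaaa
60 ggggfedcba99999999999999aa9aaaaaaaaaaaaaaaaaaaaaaaaaaaaaaaaaaaaaaaaaaa
61 dddcccba9999999999999999aaa9aa9aaa9aaaaaaaaaaaaaaaaaaaaaaaaaaaaaaaaaaa
62 aa99a99999999999999999aaaaaaa9aaaaaaaaaaaaaaaaaaaaaaaaaaaaaaaaaaaaaaaa
63 9999999999999999999999aa9aaaaaaaaaaaaaaaaaaaaaaaaaaaaaaaaaaaaaaaaaaaaa
64 9999999999aa999a9aaaaaaaaaaaaa9aaaaaaaaaaaaaaaaaaaaaaaaaaaaaaaaaaaaaaa
65 999899a99a99a999a99a9aaaaaaaaaaaaaaaaaaaaaaaaaaaaaaaaaaaaaaaaaaaaaaaaa
[71.1 43.5] [61.4 41.4] [76.  40.9] [149.3  86.4]
```

arm_command(
  deltas=[
    {"travel":[0,0,-0.5],"dr":[0,0.8,0],"hand":0.5},
    {"travel":[0,0,-0.5],"dr":[0,0.8,0],"hand":0.5},
    {"travel":[0,0,-0.5],"dr":[0,0.8,0],"hand":0.5},
    {"travel":[0,0,-0.5],"dr":[0,0.8,0],"hand":0.5},
    {"travel":[0,0,-0.5],"dr":[0,0.8,0],"hand":0.5},
    {"travel":[0,0,-0.5],"dr":[0,0,0],"hand":0.5},
    {"travel":[0,0,0],"dr":[0,0,0],"hand":0.5},
  ],
)

```text
time: 28.25
ee_pos: [0.4518, 0.2043, 0.1689]
orientation: [-0.079, 0.997, -0.0, 0.01]
force: [0.4, 0.5, -0.3]
gripper_width: 0.0429
```

```bash
python3 - <<'E'
from h import *
s=st(); togo([.5365,.222,.082],.162+np.pi/2)
E
```

```text
{'time': np.float64(28.25), 'q': array([ 0.3695,  0.3013, -1.0335,  1.9637,  0.3154,  1.0257,  0.9229]), 'ee_pos': array([0.4518, 0.2043, 0.1689]), 'orientation': array([-7.930e-02,  9.968e-01, -1.000e-04,  9.800e-03]), 'force': array([ 0.3616,  0.4934, -0.3135]), 'gripper_width': np.float64(0.0429)}
units [-4.23  0.21  4.43] tool x [-0.987 -0.158 -0.02 ] y [-0.158  0.987 -0.002] z [ 0.02   0.001 -1.   ]
world yaw change 0.003 -> dr z units -0.03 q7 0.92
```

arm_command(
  deltas=[
    {"travel":[-0.85,0.04,0],"dr":[0,0,0],"hand":0.5},
    {"travel":[-0.85,0.04,0],"dr":[0,0,0],"hand":0.5},
    {"travel":[-0.85,0.04,0],"dr":[0,0,0],"hand":0.5},
    {"travel":[-0.85,0.04,0],"dr":[0,0,0],"hand":0.5},
    {"travel":[-0.85,0.04,0],"dr":[0,0,0],"hand":0.5},
    {"travel":[0,0,0],"dr":[0,0,0],"hand":0.5},
    {"travel":[0,0,0],"dr":[0,0,0],"hand":0.5},
    {"travel":[0,0,0],"dr":[0,0,0],"hand":0.5},
  ],
)

```text
time: 28.92
ee_pos: [0.5305, 0.2201, 0.168]
orientation: [-0.081, 0.997, -0.003, 0.008]
force: [-0.3, 0.5, 0.1]
gripper_width: 0.0427
```

```bash
python3 - <<'E'
from h import *
s=st(); snap('wrist','w15'); togo([.5365,.222,.082],.162+np.pi/2)
print(proj('w15',[.5365,.222,.11]))
asc('w15',240,420,220,420,3)
E
```

```text
{'time': np.float64(28.9167), 'q': array([ 0.2651,  0.4558, -0.9587,  1.7858,  0.4301,  1.1098,  0.8937]), 'ee_pos': array([0.5305, 0.2201, 0.168 ]), 'orientation': array([-0.0811,  0.9967, -0.0034,  0.0079]), 'force': array([-0.2926,  0.4764,  0.0869]), 'gripper_width': np.float64(0.0427)}
units [-0.25  0.08  4.31] tool x [-0.987 -0.162 -0.016] y [-0.162  0.987 -0.008] z [ 0.017 -0.006 -1.   ]
world yaw change -0.0 -> dr z units 0.0 q7 0.89
[318.7 268.3]
240 ttttttttttsgaackkkkkkkkkipsm67677888777stttttttttttttttttuutoffffff
241 ttttttttttsgbabkjkjjjjjjipof67777888787sttttttsttttsssttuuutoffffff
242 ttttttttttsgbabhhhhhhhhhgpjd78777888787stttttttttttttttttuutoffffff
243 ttttttttttsfaaacggeeedeffplc78778888787qttttttttttttttttuuusoffffff
244 ttttttttttsfbaabggfffffffpsc88777888798ntttttttttttttttuuuutoffffff
245 ttttttttttsgbaacgfgffffffptb88777887798mttttttttttttttttuuutoffffff
246 ttttttttttsgaaadggfgfffffpta88777888798lttttttttttttttttuuusnffffff
247 ttttttttttsgbaacgggffffffps988777887788httttttttttttttutuuusnffffff
248 ttttttttttshbaacgfggfffffpt988777888798ettttttttttttttuuuuus
[... 11619 characters left out ...]
eeeeeeeeeeeeeeeeeeeeeeeeeeeeeeeeeeeeeeee634344333333
411 3333333335eeeeeeeeeeeeeeeeeeeeeeeeeeeeeeeeeeeeeeeeeeeee633333333333
412 3333333344eeeeeeeeeeeeeeeeeeeeeeeeeeeeeeeeeeeeeeeeeeeee533333333333
413 3334334334eeeeeeeeeeeeeeeeeeeeeeeeeeeeeeeeeeeeeeeeeeeee543433333333
414 3433333334eeeeeeeeeeeeeeeeeeeeeeeeeeeeeeeeeeeeeeeeedeee443333334333
415 3433333333eeeeeeeeeeeeeeeeeeeeeeeeeeeeeeeeeeeeeeeeeeeee434433334443
416 4333333333deeeeeeeeeeeeeeeeeeeeeeeeeeeeeeeeeeeeeeeeeeed434444343433
417 4433333333ddeedeeeeeeeeeeeeeeeeeeeeeeeeeeeeeeeeeeeeeeed434333334433
418 3433333333deeeeeeeeeeeeeeeeeeeeeeeeeeeeeeeeeeeeeeeeeeed433333334433
419 3333333334deeeeeeeeeeeeeeeeeeeeeeeeeeeeeeeeeeeeeeeeeeed433333334443
```

arm_command(
  deltas=[
    {"travel":[-0.22,0.05,1],"dr":[0,0,0],"hand":0.5},
    {"travel":[0,0,1],"dr":[0,0,0],"hand":0.5},
    {"travel":[0,0,1],"dr":[0,0,0],"hand":0.5},
    {"travel":[0,0,1],"dr":[0,0,0],"hand":0.5},
    {"travel":[0,0,0.3],"dr":[0,0,0],"hand":0.5},
    {"travel":[0,0,0],"dr":[0,0,0],"hand":0.5},
    {"travel":[0,0,0],"dr":[0,0,0],"hand":0.5},
  ],
)

```text
time: 29.55
ee_pos: [0.5376, 0.2216, 0.0829]
orientation: [-0.081, 0.997, -0.003, 0.009]
force: [0.4, 0.2, 0.4]
gripper_width: 0.0429
```

arm_command(
  deltas=[
    {"travel":[0,0,0],"dr":[0,0,0],"hand":1},
    {"travel":[0,0,0],"dr":[0,0,0],"hand":1},
    {"travel":[0,0,0],"dr":[0,0,0],"hand":1},
    {"travel":[0,0,0],"dr":[0,0,0],"hand":1},
    {"travel":[0,0,0],"dr":[0,0,0],"hand":1},
  ],
)

```text
time: 29.97
ee_pos: [0.5391, 0.2225, 0.0849]
orientation: [-0.08, 0.997, -0.003, 0.01]
force: [-2.2, -1.3, 8.4]
gripper_width: 0.0102
```

```bash
python3 - <<'E'
from h import *
s=st(); togo([.5365,.222,.082],.162+np.pi/2); print(s['moment'].round(3),s['effort'][6])
E
```

```text
{'time': np.float64(29.9667), 'q': array([ 0.1994,  0.5639, -0.886 ,  1.8412,  0.5415,  0.9767,  0.8095]), 'ee_pos': array([0.5391, 0.2225, 0.0849]), 'orientation': array([-0.0797,  0.9968, -0.0025,  0.0102]), 'force': array([-2.1815, -1.3394,  8.4195]), 'gripper_width': np.float64(0.0102)}
units [ 0.14 -0.    0.14] tool x [-0.987 -0.159 -0.02 ] y [-0.159  0.987 -0.007] z [ 0.021 -0.003 -1.   ]
world yaw change 0.002 -> dr z units -0.02 q7 0.81
[ 0.006  0.347 -0.217] 0.2523200400173664
```

arm_command(
  deltas=[
    {"travel":[0,0,0],"dr":[0,0,0],"hand":0.7},
    {"travel":[0.05,0,-0.25],"dr":[0,0,0],"hand":0.7},
    {"travel":[0,0,0],"dr":[0,0,0],"hand":1},
    {"travel":[0,0,0],"dr":[0,0,0],"hand":1},
    {"travel":[0,0,0],"dr":[0,0,0],"hand":1},
    {"travel":[0,0,0],"dr":[0,0,0],"hand":1},
  ],
)

```text
time: 30.47
ee_pos: [0.5372, 0.2221, 0.0887]
orientation: [-0.08, 0.997, -0.003, 0.009]
force: [-1.6, -1.5, 6.7]
gripper_width: 0.0092
```

```bash
python3 - <<'E'
from h import *
s=st(); togo([.5365,.222,.082],.162+np.pi/2); print(s['moment'].round(3),s['effort'][6])
E
```

```text
{'time': np.float64(30.4667), 'q': array([ 0.2035,  0.5575, -0.8907,  1.8415,  0.5344,  0.9829,  0.8139]), 'ee_pos': array([0.5372, 0.2221, 0.0887]), 'orientation': array([-0.0799,  0.9968, -0.0026,  0.0092]), 'force': array([-1.558 , -1.4738,  6.6514]), 'gripper_width': np.float64(0.0092)}
units [0.04 0.   0.34] tool x [-0.987 -0.159 -0.018] y [-0.159  0.987 -0.007] z [ 0.019 -0.004 -1.   ]
world yaw change 0.002 -> dr z units -0.02 q7 0.81
[-0.005  0.348 -0.19 ] 0.24422957561910152
```

arm_command(
  deltas=[
    {"travel":[0,0,0],"dr":[0,0,0.5],"hand":1},
    {"travel":[0,0,0],"dr":[0,0,0.9],"hand":1},
    {"travel":[0,0,0],"dr":[0,0,0.9],"hand":1},
    {"travel":[0,0,0],"dr":[0,0,0.9],"hand":1},
    {"travel":[0,0,0],"dr":[0,0,0.9],"hand":1},
    {"travel":[0,0,0],"dr":[0,0,0.9],"hand":1},
  ],
)

```text
time: 30.97
ee_pos: [0.5372, 0.2221, 0.0887]
orientation: [0.22, 0.975, -0.0, 0.01]
force: [-1.8, -0.8, 6.5]
gripper_width: 0.0097
```

```bash
python3 - <<'E'
from h import *
s=st(); togo([.5365,.222,.082],.162+np.pi/2); print(s['moment'].round(3),s['effort'][6])
E
```

```text
{'time': np.float64(30.9667), 'q': array([ 0.1099,  0.5111, -0.755 ,  1.8438,  0.4443,  0.9448,  0.2828]), 'ee_pos': array([0.5372, 0.2221, 0.0887]), 'orientation': array([ 0.22  ,  0.9755, -0.    ,  0.0097]), 'force': array([-1.8145, -0.8374,  6.5152]), 'gripper_width': np.float64(0.0097)}
units [ 0.04 -0.02  0.34] tool x [-0.903  0.429 -0.019] y [0.429 0.903 0.004] z [ 0.019 -0.004 -1.   ]
world yaw change 0.606 -> dr z units -5.05 q7 0.28
[-0.19   0.395  0.04 ] 0.8657260425388813
```

arm_command(
  deltas=[
    {"travel":[0,0,0],"dr":[0,0,0.9],"hand":1},
    {"travel":[0,0,0],"dr":[0,0,0.9],"hand":1},
    {"travel":[0,0,0],"dr":[0,0,0.9],"hand":1},
    {"travel":[0,0,0],"dr":[0,0,0.9],"hand":1},
    {"travel":[0,0,0],"dr":[0,0,0.9],"hand":1},
    {"travel":[0,0,0],"dr":[0,0,0.9],"hand":1},
    {"travel":[0,0,0],"dr":[0,0,0.9],"hand":1},
    {"travel":[0,0,0],"dr":[0,0,0.9],"hand":1},
  ],
)

```text
time: 31.63
ee_pos: [0.537, 0.222, 0.0888]
orientation: [0.608, 0.794, 0.004, 0.009]
force: [-0.8, 0.5, 6.9]
gripper_width: 0.0095
```

arm_command(
  deltas=[
    {"travel":[0,0,0],"dr":[0,0,0.9],"hand":1},
    {"travel":[0,0,0],"dr":[0,0,0.9],"hand":1},
    {"travel":[0,0,0],"dr":[0,0,0.9],"hand":1},
    {"travel":[0,0,0],"dr":[0,0,0.9],"hand":1},
    {"travel":[0,0,0],"dr":[0,0,0.9],"hand":1},
    {"travel":[0,0,0],"dr":[0,0,0.9],"hand":1},
    {"travel":[0,0,0],"dr":[0,0,0.9],"hand":1},
    {"travel":[0,0,0],"dr":[0,0,0.9],"hand":1},
  ],
)

```text
time: 32.3
ee_pos: [0.5369, 0.2221, 0.0887]
orientation: [0.885, 0.466, 0.007, 0.006]
force: [-1.6, 1.1, 6.5]
gripper_width: 0.0096
```

```bash
python3 - <<'E'
from h import *
s=st(); togo([.5365,.222,.082],.162+np.pi/2); print(s['moment'].round(3),s['effort'][6])
E
```

```text
{'time': np.float64(32.3), 'q': array([-0.1776,  0.4347, -0.3726,  1.8514,  0.2169,  0.88  , -1.2564]), 'ee_pos': array([0.5369, 0.2221, 0.0887]), 'orientation': array([0.8846, 0.4662, 0.007 , 0.0061]), 'force': array([-1.6187,  1.1284,  6.5082]), 'gripper_width': np.float64(0.0096)}
units [-0.02 -0.02  0.33] tool x [0.565 0.825 0.007] y [ 0.825 -0.565  0.017] z [ 0.018 -0.004 -1.   ]
world yaw change -0.808 -> dr z units 6.73 q7 -1.26
[-0.185  0.751  0.075] 0.8792976289987564
```

arm_command(
  deltas=[
    {"travel":[0,0,0],"dr":[0,0,0.85],"hand":1},
    {"travel":[0,0,0],"dr":[0,0,0.85],"hand":1},
    {"travel":[0,0,0],"dr":[0,0,0.85],"hand":1},
    {"travel":[0,0,0],"dr":[0,0,0.85],"hand":1},
    {"travel":[0,0,0],"dr":[0,0,0.85],"hand":1},
    {"travel":[0,0,0],"dr":[0,0,0.85],"hand":1},
    {"travel":[0,0,0],"dr":[0,0,0.85],"hand":1},
    {"travel":[0,0,0],"dr":[0,0,0.7],"hand":1},
  ],
)

```text
time: 32.97
ee_pos: [0.5372, 0.2221, 0.0887]
orientation: [0.996, 0.086, 0.009, 0.003]
force: [-0.7, -0.3, 6.8]
gripper_width: 0.0094
```

```bash
python3 - <<'E'
from h import *
s=st(); togo([.5365,.222,.082],.162+np.pi/2); print(s['moment'].round(3),s['effort'][6])
E
```

```text
{'time': np.float64(32.9667), 'q': array([-0.3136,  0.4197, -0.1998,  1.8551,  0.1227,  0.8634, -1.9736]), 'ee_pos': array([0.5372, 0.2221, 0.0887]), 'orientation': array([0.9962, 0.0861, 0.0091, 0.0027]), 'force': array([-0.74  , -0.2893,  6.7861]), 'gripper_width': np.float64(0.0094)}
units [-0.04 -0.    0.33] tool x [0.985 0.172 0.018] y [ 0.172 -0.985  0.007] z [ 0.019 -0.004 -1.   ]
world yaw change -0.01 -> dr z units 0.09 q7 -1.97
[-0.017  0.617  0.057] 0.5727618187665939
```

arm_command(
  deltas=[
    {"travel":[0,0,0],"dr":[0,0,0],"hand":0.5},
    {"travel":[0,0,0],"dr":[0,0,0],"hand":0.5},
    {"travel":[0,0,-1],"dr":[0,0,0],"hand":0.5},
    {"travel":[0,0,-1],"dr":[0,0,0],"hand":0.5},
    {"travel":[0,0,-1],"dr":[0,0,0],"hand":0.5},
    {"travel":[0,0,-1],"dr":[0,0,0],"hand":0.5},
    {"travel":[-1,0,0],"dr":[0,0,0],"hand":0.5},
    {"travel":[-1,0,0],"dr":[0,0,-1],"hand":0.5},
  ],
)

```text
time: 33.63
ee_pos: [0.4968, 0.2151, 0.1678]
orientation: [0.989, 0.149, 0.01, 0.003]
force: [-1.3, -1.0, -0.3]
gripper_width: 0.0427
```

```bash
python3 - <<'E'
from h import *
s=st(); togo([.46,.21,.165],.162+np.pi/2)
E
```

```text
{'time': np.float64(33.6333), 'q': array([-0.2913,  0.2622, -0.2406,  1.8787,  0.0894,  0.9942, -1.8428]), 'ee_pos': array([0.4968, 0.2151, 0.1678]), 'orientation': array([0.9887, 0.1493, 0.0097, 0.0033]), 'force': array([-1.3201, -1.0458, -0.3117]), 'gripper_width': np.float64(0.0427)}
units [-1.84 -0.3   0.1 ] tool x [0.955 0.295 0.018] y [ 0.295 -0.955  0.009] z [ 0.02  -0.004 -1.   ]
world yaw change -0.138 -> dr z units 1.15 q7 -1.84
```

arm_command(
  deltas=[
    {"travel":[-0.92,-0.15,0],"dr":[0,0,0],"hand":0.5},
    {"travel":[-0.92,-0.15,0],"dr":[0,0,0],"hand":0.5},
    {"travel":[0,0,0],"dr":[0,0,-1],"hand":0.5},
    {"travel":[0,0,0],"dr":[0,0,-1],"hand":0.5},
    {"travel":[0,0,0],"dr":[0,0,-1],"hand":0.5},
    {"travel":[0,0,0],"dr":[0,0,-1],"hand":0.5},
    {"travel":[0,0,0],"dr":[0,0,-1],"hand":0.5},
    {"travel":[0,0,0],"dr":[0,0,-1],"hand":0.5},
  ],
)

```text
time: 34.3
ee_pos: [0.4586, 0.2095, 0.1656]
orientation: [0.872, 0.49, 0.006, 0.006]
force: [0.7, 0.2, -0.5]
gripper_width: 0.0428
```

arm_command(
  deltas=[
    {"travel":[0,0,0],"dr":[0,0,-1],"hand":0.5},
    {"travel":[0,0,0],"dr":[0,0,-1],"hand":0.5},
    {"travel":[0,0,0],"dr":[0,0,-1],"hand":0.5},
    {"travel":[0,0,0],"dr":[0,0,-1],"hand":0.5},
    {"travel":[0,0,0],"dr":[0,0,-1],"hand":0.5},
    {"travel":[0,0,0],"dr":[0,0,-1],"hand":0.5},
    {"travel":[0,0,0],"dr":[0,0,-1],"hand":0.5},
    {"travel":[0,0,0],"dr":[0,0,-1],"hand":0.5},
  ],
)

```text
time: 34.97
ee_pos: [0.4587, 0.2095, 0.1656]
orientation: [0.547, 0.837, 0.002, 0.008]
force: [-0.0, -0.1, 0.5]
gripper_width: 0.0426
```

arm_command(
  deltas=[
    {"travel":[0,0,0],"dr":[0,0,-1],"hand":0.5},
    {"travel":[0,0,0],"dr":[0,0,-1],"hand":0.5},
    {"travel":[0,0,0],"dr":[0,0,-1],"hand":0.5},
    {"travel":[0,0,0],"dr":[0,0,-1],"hand":0.5},
    {"travel":[0,0,0],"dr":[0,0,-1],"hand":0.5},
    {"travel":[0,0,0],"dr":[0,0,-1],"hand":0.5},
    {"travel":[0,0,0],"dr":[0,0,-1],"hand":0.5},
    {"travel":[0,0,0],"dr":[0,0,-1],"hand":0.5},
  ],
)

```text
time: 35.63
ee_pos: [0.4587, 0.2094, 0.1657]
orientation: [0.098, 0.995, -0.002, 0.009]
force: [0.4, 0.4, -0.5]
gripper_width: 0.0429
```

```bash
python3 - <<'E'
from h import *
s=st(); togo([.46,.21,.09],.162+np.pi/2)
E
```

```text
{'time': np.float64(35.6333), 'q': array([ 0.0091,  0.2351, -0.6072,  1.9524,  0.1759,  0.9909,  0.6932]), 'ee_pos': array([0.4587, 0.2094, 0.1657]), 'orientation': array([ 0.0984,  0.9951, -0.0018,  0.0086]), 'force': array([ 0.3816,  0.3645, -0.5033]), 'gripper_width': np.float64(0.0429)}
units [0.01 0.05 3.78] tool x [-0.981  0.196 -0.017] y [ 0.196  0.981 -0.002] z [ 0.017 -0.005 -1.   ]
world yaw change 0.359 -> dr z units -2.99 q7 0.69
```

arm_command(
  deltas=[
    {"travel":[0,0,0.9],"dr":[0,0,-1],"hand":0.5},
    {"travel":[0,0,0.9],"dr":[0,0,-1],"hand":0.5},
    {"travel":[0,0,0.9],"dr":[0,0,-1],"hand":0.5},
    {"travel":[0,0,0],"dr":[0,-0.8,0],"hand":0.5},
    {"travel":[0,0,0],"dr":[0,-0.8,0],"hand":0.5},
    {"travel":[0,0,0],"dr":[0,-0.8,0],"hand":0.5},
    {"travel":[0,0,0],"dr":[0,-0.8,0],"hand":0.5},
    {"travel":[0,0,0],"dr":[0,-0.8,0],"hand":0.5},
  ],
)

```text
time: 36.3
ee_pos: [0.4591, 0.2073, 0.1113]
orientation: [-0.077, 0.97, 0.011, 0.231]
force: [0.3, -0.1, -0.3]
gripper_width: 0.043
```

arm_command(
  deltas=[
    {"travel":[0,0,0],"dr":[0,0,0],"hand":0.5},
    {"travel":[0,0,0],"dr":[0,0,0],"hand":0.5},
    {"travel":[0,0,0],"dr":[0,0,0],"hand":0.5},
  ],
)

```text
time: 36.55
ee_pos: [0.4619, 0.2086, 0.1125]
orientation: [-0.075, 0.97, 0.012, 0.23]
force: [1.1, 0.0, -0.2]
gripper_width: 0.0423
```

```bash
cat >> h.py <<'E'
ex=np.array([np.cos(.163),np.sin(.163),0]);C=np.array([.55804,.07705,0]);ey=np.array([-ex[1],ex[0],0])
E0=C+ey*.148; A=np.array([.5365,.2221,0]); Z=np.array([0,0,1.])
def gapview(n):
    for k,P in dict(earF=E0-ex*.025+Z*.012,earB=E0+ex*.025+Z*.012,armF=A-ex*.017+Z*.07).items(): print(k,proj(n,P))
    for z in(.012,.016,.02): print(z,'front rim',proj(n,A-ex*.008+Z*z),proj(n,A+Z*z))
    u=int(proj(n,A+Z*.014)[0])
    g=cv2.imread(f'pics/{n}.png',0)
    print('centre col profile',{r:int(g[r,u-2:u+3].mean()) for r in range(205,335)})
E
python3 - <<'E'
from h import *
s=st(); snap('wrist','w16'); gapview('w16'); asc('w16',238,300,290,355)
E
```

```text
{'time': np.float64(36.55), 'q': array([-0.1545,  0.1206, -0.533 ,  2.3215,  0.7861,  0.4227,  0.375 ]), 'ee_pos': array([0.4619, 0.2086, 0.1125]), 'orientation': array([-0.0753,  0.9703,  0.0118,  0.2295]), 'force': array([ 1.0605,  0.0268, -0.2015]), 'gripper_width': np.float64(0.0423)}
earF [322.5 227.7]
earB [322.4 274.8]
armF [320.1 308.3]
0.012 front rim [320.5 247.3] [320.6 254.8]
0.016 front rim [320.5 251.4] [320.5 259. ]
0.02 front rim [320.5 255.6] [320.5 263.2]
centre col profile {205: 77, 206: 77, 207: 81, 208: 82, 209: 81, 210: 77, 211: 76, 212: 76, 213: 75, 214: 76, 215: 74, 216: 75, 217: 84, 218: 86, 219: 86, 220: 87, 221: 87, 222: 87, 223: 88, 224: 88, 225: 93, 226: 98, 227: 99, 228: 93, 229: 87, 230: 87, 231: 87, 232: 87, 233: 88, 234: 87, 235: 87, 236: 87, 237: 88, 238: 87, 239: 87, 240: 87, 241: 87, 242: 87, 243: 87, 244: 87, 245: 87, 246: 88, 247: 88, 248: 88, 249: 87, 250: 87, 251: 80, 252: 54, 253: 46, 254: 46, 255: 46, 256: 47, 257: 46, 258: 46, 259: 47, 260: 55, 261: 83, 262: 103, 263: 105, 264: 107, 265: 108, 266: 108, 267: 108, 268: 109, 269: 113, 270: 113,
[... 4264 characters left out ...]

290 fffffffffffffffffffffffdcccddddddddcccdffffffffffffffffffffffffff
291 ffffffffffffffffffffffedcccddddddddcccdffffffffffffffffffffffffff
292 ffffffffeeffffffffffffedccccddddddccccdffffffffffffffffffffffffff
293 ffffffeeeddeedededddddddcccccccdcdccccdeeeeeeeeeeeeeeeeeeeeeeeeee
294 fffffeeeeeeeeeeeeeeeeeeeeeeeeeeeeeeeedeeeeeeeeeeeeeeedeedddddeeee
295 fffffefffffffffffffffffffffffffffffffffffffffffffffffffffffffffff
296 ffffefffggfgfgfgfgfffgggfgggggggfgggggfggffggfgfggggggggggggggggg
297 fffeeffgfggggfggggggggggggggggggggggggggggggggggggggggggggggggggg
298 fffeeffggggggggggggggggggggggggggfggggggggggggggggggggggggggggggg
299 ffeeeffgggggggggggggggggggggggggggggggggggggggggggggggggggggggggg
```

arm_command(
  deltas=[
    {"travel":[0,0,-0.5],"dr":[0,0.8,0],"hand":0.5},
    {"travel":[0,0,-0.5],"dr":[0,0.8,0],"hand":0.5},
    {"travel":[0,0,-0.5],"dr":[0,0.8,0],"hand":0.5},
    {"travel":[0,0,-0.5],"dr":[0,0.8,0],"hand":0.5},
    {"travel":[0,0,-0.5],"dr":[0,0.9,0],"hand":0.5},
    {"travel":[0,0,-0.5],"dr":[0,0,0],"hand":0.5},
    {"travel":[0,0,0],"dr":[0,0,0],"hand":0.5},
    {"travel":[0,0,0],"dr":[0,0,0],"hand":0.5},
  ],
)

```text
time: 37.27
ee_pos: [0.4498, 0.2047, 0.1646]
orientation: [-0.073, 0.997, -0.009, 0.012]
force: [-0.0, 0.2, -0.0]
gripper_width: 0.0425
```

```bash
python3 - <<'E'
from h import *
s=st(); togo([.537,.222,.089],.172+np.pi/2)
E
```

```text
{'time': np.float64(37.2667), 'q': array([ 0.0153,  0.2163, -0.6177,  1.9778,  0.1828,  0.9817,  1.025 ]), 'ee_pos': array([0.4498, 0.2047, 0.1646]), 'orientation': array([-0.073 ,  0.9972, -0.0087,  0.0122]), 'force': array([-0.0198,  0.2214, -0.0094]), 'gripper_width': np.float64(0.0425)}
units [-4.35  0.3   3.88] tool x [-0.989 -0.146 -0.023] y [-0.145  0.989 -0.019] z [ 0.026 -0.016 -1.   ]
world yaw change 0.026 -> dr z units -0.22 q7 1.03
```

arm_command(
  deltas=[
    {"travel":[-0.87,0.06,0],"dr":[-0.13,0.2,-0.22],"hand":0.5},
    {"travel":[-0.87,0.06,0],"dr":[0,0,0],"hand":0.5},
    {"travel":[-0.87,0.06,0],"dr":[0,0,0],"hand":0.5},
    {"travel":[-0.87,0.06,0],"dr":[0,0,0],"hand":0.5},
    {"travel":[-0.87,0.06,0],"dr":[0,0,0],"hand":0.5},
    {"travel":[0,0,0],"dr":[0,0,0],"hand":0.5},
    {"travel":[0,0,0],"dr":[0,0,0],"hand":0.5},
    {"travel":[0,0,0],"dr":[0,0,0],"hand":0.5},
  ],
)

```text
time: 37.93
ee_pos: [0.5325, 0.2248, 0.1641]
orientation: [-0.087, 0.996, -0.003, -0.002]
force: [-0.3, -0.2, 0.1]
gripper_width: 0.0427
```

```bash
python3 - <<'E'
from h import *
s=st(); togo([.537,.222,.089],.172+np.pi/2)
E
```

```text
{'time': np.float64(37.9333), 'q': array([-0.0103,  0.3812, -0.5872,  1.7728,  0.2417,  1.0654,  1.0611]), 'ee_pos': array([0.5325, 0.2248, 0.1641]), 'orientation': array([-0.0869,  0.9962, -0.0029, -0.0019]), 'force': array([-0.3464, -0.2475,  0.0967]), 'gripper_width': np.float64(0.0427)}
units [-0.21 -0.15  3.76] tool x [-0.985 -0.173  0.004] y [-0.173  0.985 -0.005] z [-0.003 -0.006 -1.   ]
world yaw change -0.002 -> dr z units 0.02 q7 1.06
```

arm_command(
  deltas=[
    {"travel":[-0.21,-0.15,0.9],"dr":[0,0,0],"hand":0.5},
    {"travel":[0,0,1],"dr":[0,0,0],"hand":0.5},
    {"travel":[0,0,1],"dr":[0,0,0],"hand":0.5},
    {"travel":[0,0,0.9],"dr":[0,0,0],"hand":0.5},
    {"travel":[0,0,0],"dr":[0,0,0],"hand":1},
    {"travel":[0,0,0],"dr":[0,0,0],"hand":1},
    {"travel":[0,0,0],"dr":[0,0,0],"hand":1},
    {"travel":[0,0,0],"dr":[0,0,0],"hand":1},
  ],
)

```text
time: 38.6
ee_pos: [0.5386, 0.2224, 0.0898]
orientation: [-0.086, 0.996, -0.002, -0.001]
force: [-1.8, 0.2, -1.3]
gripper_width: 0.0097
```

```bash
python3 - <<'E'
from h import *
s=st(); togo([.537,.222,.089],.172+np.pi/2); print(s['moment'].round(3))
E
```

```text
{'time': np.float64(38.6), 'q': array([-0.0357,  0.4737, -0.5544,  1.8279,  0.3089,  0.9299,  1.0149]), 'ee_pos': array([0.5386, 0.2224, 0.0898]), 'orientation': array([-8.630e-02,  9.963e-01, -2.400e-03, -8.000e-04]), 'force': array([-1.8025,  0.2238, -1.3468]), 'gripper_width': np.float64(0.0097)}
units [ 0.08 -0.01  0.04] tool x [-0.985 -0.172  0.002] y [-0.172  0.985 -0.005] z [-0.001 -0.005 -1.   ]
world yaw change -0.001 -> dr z units 0.01 q7 1.01
[0.004 0.374 0.071]
```

arm_command(
  deltas=[
    {"travel":[0,0,0],"dr":[0,0,0.91],"hand":1},
    {"travel":[0,0,0],"dr":[0,0,0.91],"hand":1},
    {"travel":[0,0,0],"dr":[0,0,0.91],"hand":1},
    {"travel":[0,0,0],"dr":[0,0,0.91],"hand":1},
    {"travel":[0,0,0],"dr":[0,0,0.91],"hand":1},
    {"travel":[0,0,0],"dr":[0,0,0.91],"hand":1},
    {"travel":[0,0,0],"dr":[0,0,0.91],"hand":1},
    {"travel":[0,0,0],"dr":[0,0,0.91],"hand":1},
  ],
)

```text
time: 39.27
ee_pos: [0.5383, 0.2212, 0.0897]
orientation: [0.346, 0.938, -0.004, -0.0]
force: [-3.3, -3.4, 1.7]
gripper_width: 0.0096
```

arm_command(
  deltas=[
    {"travel":[0,0,0],"dr":[0,0,0.91],"hand":1},
    {"travel":[0,0,0],"dr":[0,0,0.91],"hand":1},
    {"travel":[0,0,0],"dr":[0,0,0.91],"hand":1},
    {"travel":[0,0,0],"dr":[0,0,0.91],"hand":1},
    {"travel":[0,0,0],"dr":[0,0,0.91],"hand":1},
    {"travel":[0,0,0],"dr":[0,0,0.91],"hand":1},
    {"travel":[0,0,0],"dr":[0,0,0.91],"hand":1},
    {"travel":[0,0,0],"dr":[0,0,0.91],"hand":1},
  ],
)

```text
time: 39.93
ee_pos: [0.5372, 0.2207, 0.0897]
orientation: [0.71, 0.704, -0.005, 0.001]
force: [-5.8, -4.4, 4.0]
gripper_width: 0.0097
```

arm_command(
  deltas=[
    {"travel":[0,0,0],"dr":[0,0,0.91],"hand":1},
    {"travel":[0,0,0],"dr":[0,0,0.91],"hand":1},
    {"travel":[0,0,0],"dr":[0,0,0.91],"hand":1},
    {"travel":[0,0,0],"dr":[0,0,0.91],"hand":1},
    {"travel":[0,0,0],"dr":[0,0,0.91],"hand":1},
    {"travel":[0,0,0],"dr":[0,0,0.91],"hand":1},
    {"travel":[0,0,0],"dr":[0,0,0.91],"hand":1},
    {"travel":[0,0,0],"dr":[0,0,0.91],"hand":1},
  ],
)

```text
time: 40.6
ee_pos: [0.5361, 0.2212, 0.0897]
orientation: [0.941, 0.337, -0.005, 0.002]
force: [-7.5, -2.8, 5.3]
gripper_width: 0.0097
```

```bash
python3 - <<'E'
from h import *
s=st(); togo([.537,.222,.089],.172+np.pi/2); print(s['moment'].round(3))
E
```

```text
{'time': np.float64(40.6), 'q': array([-0.4807,  0.4244,  0.0174,  1.8419, -0.0054,  0.8851, -1.3439]), 'ee_pos': array([0.5361, 0.2212, 0.0897]), 'orientation': array([ 0.9413,  0.3374, -0.0047,  0.0021]), 'force': array([-7.5099, -2.8014,  5.3186]), 'gripper_width': np.float64(0.0097)}
units [0.06 0.   0.04] tool x [ 0.772  0.635 -0.01 ] y [ 0.635 -0.772  0.001] z [-0.007 -0.007 -1.   ]
world yaw change -0.516 -> dr z units 4.3 q7 -1.34
[-0.539  1.612  0.086]
```

arm_command(
  deltas=[
    {"travel":[0,0,0],"dr":[0,0,0],"hand":0.5},
    {"travel":[0,0,0],"dr":[0,0,0],"hand":0.5},
    {"travel":[0,0,-1],"dr":[0,0,0],"hand":0.5},
    {"travel":[0,0,-1],"dr":[0,0,0],"hand":0.5},
    {"travel":[0,0,-1],"dr":[0,0,0],"hand":0.5},
    {"travel":[0,0,-1],"dr":[0,0,0],"hand":0.5},
    {"travel":[0,0,0],"dr":[0,0,-1],"hand":0.5},
    {"travel":[0,0,0],"dr":[0,0,-1],"hand":0.5},
  ],
)

```text
time: 41.27
ee_pos: [0.5413, 0.2239, 0.1718]
orientation: [0.891, 0.453, 0.002, 0.002]
force: [-0.4, 0.1, -1.1]
gripper_width: 0.0429
```

arm_command(
  deltas=[
    {"travel":[0,0,0],"dr":[0,0,-1],"hand":0.5},
    {"travel":[0,0,0],"dr":[0,0,-1],"hand":0.5},
    {"travel":[0,0,0],"dr":[0,0,-1],"hand":0.5},
    {"travel":[0,0,0],"dr":[0,0,-1],"hand":0.5},
    {"travel":[0,0,0],"dr":[0,0,-1],"hand":0.5},
    {"travel":[0,0,0],"dr":[0,0,-1],"hand":0.5},
    {"travel":[0,0,0],"dr":[0,0,-1],"hand":0.5},
    {"travel":[0,0,0],"dr":[0,0,-1],"hand":0.5},
  ],
)

```text
time: 41.93
ee_pos: [0.5402, 0.2233, 0.17]
orientation: [0.581, 0.814, -0.001, 0.002]
force: [-0.2, 0.2, -0.1]
gripper_width: 0.0428
```

arm_command(
  deltas=[
    {"travel":[0,0,0],"dr":[0,0,-1],"hand":0.5},
    {"travel":[0,0,0],"dr":[0,0,-1],"hand":0.5},
    {"travel":[0,0,0],"dr":[0,0,-1],"hand":0.5},
    {"travel":[0,0,0],"dr":[0,0,-1],"hand":0.5},
    {"travel":[0,0,0],"dr":[0,0,-1],"hand":0.5},
    {"travel":[0,0,0],"dr":[0,0,-1],"hand":0.5},
    {"travel":[0,0,0],"dr":[0,0,-1],"hand":0.5},
    {"travel":[0,0,0],"dr":[0,0,-1],"hand":0.5},
  ],
)

```text
time: 42.6
ee_pos: [0.5402, 0.2232, 0.17]
orientation: [0.14, 0.99, -0.002, 0.001]
force: [0.2, 0.4, -0.3]
gripper_width: 0.0432
```

```bash
python3 - <<'E'
from h import *
s=st(); togo([.4619,.2086,.1125],.162+np.pi/2)
E
```

```text
{'time': np.float64(42.6), 'q': array([-0.1768,  0.3529, -0.3638,  1.76  ,  0.146 ,  1.0552,  0.6973]), 'ee_pos': array([0.5402, 0.2232, 0.17  ]), 'orientation': array([ 1.401e-01,  9.901e-01, -1.600e-03,  9.000e-04]), 'force': array([ 0.1687,  0.4378, -0.3497]), 'gripper_width': np.float64(0.0432)}
units [ 3.57 -1.78  2.87] tool x [-0.961  0.277 -0.002] y [ 0.277  0.961 -0.003] z [ 0.001 -0.003 -1.   ]
world yaw change 0.443 -> dr z units -3.69 q7 0.7
```

arm_command(
  deltas=[
    {"travel":[0.89,-0.445,0],"dr":[0,0,0],"hand":0.5},
    {"travel":[0.89,-0.445,0],"dr":[0,0,0],"hand":0.5},
    {"travel":[0.89,-0.445,0],"dr":[0,0,0],"hand":0.5},
    {"travel":[0.89,-0.445,0],"dr":[0,0,0],"hand":0.5},
    {"travel":[0,0,0.9],"dr":[0,0,-0.92],"hand":0.5},
    {"travel":[0,0,0.9],"dr":[0,0,-0.92],"hand":0.5},
    {"travel":[0,0,0.9],"dr":[0,0,-0.92],"hand":0.5},
    {"travel":[0,0,0.17],"dr":[0,0,-0.92],"hand":0.5},
  ],
)

```text
time: 43.27
ee_pos: [0.46, 0.2081, 0.1101]
orientation: [-0.08, 0.997, -0.003, -0.002]
force: [-0.1, -0.7, -1.0]
gripper_width: 0.0423
```

arm_command(
  deltas=[
    {"travel":[0,0,0],"dr":[0,-0.8,0],"hand":0.5},
    {"travel":[0,0,0],"dr":[0,-0.8,0],"hand":0.5},
    {"travel":[0,0,0],"dr":[0,-0.8,0],"hand":0.5},
    {"travel":[0,0,0],"dr":[0,-0.8,0],"hand":0.5},
    {"travel":[0,0,0],"dr":[0,-0.8,0],"hand":0.5},
    {"travel":[0,0,0],"dr":[0,0,0],"hand":0.5},
    {"travel":[0,0,0],"dr":[0,0,0],"hand":0.5},
    {"travel":[0,0,0],"dr":[0,0,0],"hand":0.5},
  ],
)

```text
time: 43.93
ee_pos: [0.4633, 0.2082, 0.1129]
orientation: [-0.074, 0.972, 0.013, 0.222]
force: [1.0, 0.5, -0.0]
gripper_width: 0.0427
```

```bash
python3 - <<'E'
from h import *
s=st(); snap('wrist','w17'); gapview('w17'); asc('w17',238,274,295,345)
E
```

```text
{'time': np.float64(43.9333), 'q': array([-0.3209,  0.1129, -0.3467,  2.313 ,  0.688 ,  0.412 ,  0.4714]), 'ee_pos': array([0.4633, 0.2082, 0.1129]), 'orientation': array([-0.0741,  0.9721,  0.0128,  0.222 ]), 'force': array([ 0.9787,  0.531 , -0.0018]), 'gripper_width': np.float64(0.0427)}
earF [322.9 228.2]
earB [322.9 276.1]
armF [320.9 308.3]
0.012 front rim [321.  248.1] [321.  255.8]
0.016 front rim [321.  252.2] [321.  259.9]
0.02 front rim [321.  256.4] [321.  264.1]
centre col profile {205: 123, 206: 122, 207: 123, 208: 123, 209: 117, 210: 91, 211: 77, 212: 75, 213: 75, 214: 75, 215: 76, 216: 75, 217: 78, 218: 84, 219: 86, 220: 86, 221: 87, 222: 87, 223: 87, 224: 87, 225: 89, 226: 95, 227: 99, 228: 96, 229: 88, 230: 87, 231: 87, 232: 86, 233: 87, 234: 87, 235: 87, 236: 87, 237: 88, 238: 87, 239: 88, 240: 87, 241: 87, 242: 88, 243: 87, 244: 87, 245: 87, 246: 87, 247: 88, 248: 87, 249: 84, 250: 66, 251: 48, 252: 45, 253: 45, 254: 45, 255: 49, 256: 68, 257: 101, 258: 105, 259: 106, 260: 106, 261: 107, 262: 107, 263: 107, 264: 112, 265: 113, 266: 111, 267: 112, 268: 110, 269: 10
[... 1916 characters left out ...]
dddcbbbcccddddddddddddccccbbccdddcbbbbbb
262 iiiiiiiiiiiihfcbbccddddddddddddcccccccfhiihgdddddd
263 iiiiiiiiiiiiigcbcccddddddddddddcccccccehiiiihhhhii
264 iiiiiiiiiiiiifdcccdddddddeeeddddddccccdgiiiiiiiiii
265 iiiiiiiiiiiihecccdddeeeeeeeeeeeedddccccfhiiiiiiiii
266 iiiiiiiiiiiigdcccdeeededdeedeeeeeeddccbehiiiiiiiii
267 iiiiiiiiiiiigdccdeeeeeeeeeeeeeeeeeeddccehiiiiiiiii
268 iiiiiiiiiiiigccddeddeeedddddeddddddedccdhiiiiiiiii
269 iiiiiiiiiiiigccddeddddddddddddddddddddcehiiiiiiiii
270 iiiiiiiiiiiigdddddeddccdddddddddddddddddhiiiiiiiii
271 iiiiiiiiiiiigddeeeddcccdddddddcccdddddddgiiiiiiiii
272 iiiiiiiiiiiigdeeeddccccdddddddcccdddddddgiiiiiiiii
273 iiiiiiiiiiiihfeeeddccccddddddcccbcddddeeghhhhhhhhh
```

arm_command(
  deltas=[
    {"travel":[0,0,-0.9],"dr":[0,0.8,0],"hand":0.5},
    {"travel":[0,0,-0.9],"dr":[0,0.8,0],"hand":0.5},
    {"travel":[0,0,-0.9],"dr":[0,0.8,0],"hand":0.5},
    {"travel":[0,0,-0.9],"dr":[0,0.8,0],"hand":0.5},
    {"travel":[0,0,-0.9],"dr":[0,0.8,0],"hand":1},
    {"travel":[0,0,0],"dr":[0,0,1],"hand":1},
    {"travel":[0,0,0],"dr":[0,0,1],"hand":1},
    {"travel":[0,0,0],"dr":[0,0,1],"hand":1},
  ],
)

```text
time: 44.65
ee_pos: [0.444, 0.203, 0.19]
orientation: [0.111, 0.994, -0.005, 0.011]
force: [0.3, -0.5, -0.6]
gripper_width: 0.0002
```

arm_command(
  deltas=[
    {"travel":[0,0,0],"dr":[0,0,1],"hand":1},
    {"travel":[0,0,0],"dr":[0,0,1],"hand":1},
    {"travel":[0,0,0],"dr":[0,0,1],"hand":1},
    {"travel":[0,0,0],"dr":[0,0,1],"hand":1},
    {"travel":[0,0,0],"dr":[0,0,1],"hand":1},
    {"travel":[0,0,0],"dr":[0,0,1],"hand":1},
    {"travel":[0,0,0],"dr":[0,0,1],"hand":1},
    {"travel":[0,0,0],"dr":[0,0,1],"hand":1},
  ],
)

```text
time: 45.32
ee_pos: [0.4433, 0.203, 0.1897]
orientation: [0.557, 0.83, 0.0, 0.012]
force: [0.3, -0.4, -0.5]
gripper_width: 0.0001
```

arm_command(
  deltas=[
    {"travel":[0,0,0],"dr":[0,0,1],"hand":1},
    {"travel":[0,0,0],"dr":[0,0,1],"hand":1},
    {"travel":[0,0,0],"dr":[0,0,1],"hand":1},
    {"travel":[0,0,0],"dr":[0,0,1],"hand":1},
    {"travel":[0,0,0],"dr":[0,0,1],"hand":1},
    {"travel":[0,0,0],"dr":[0,0,1],"hand":1},
    {"travel":[0,0,0],"dr":[0,0,1],"hand":1},
    {"travel":[0,0,0],"dr":[0,0,1],"hand":1},
  ],
)

```text
time: 45.98
ee_pos: [0.4433, 0.203, 0.1896]
orientation: [0.878, 0.479, 0.006, 0.01]
force: [-0.1, -0.0, -0.2]
gripper_width: 0.0
```

arm_command(
  deltas=[
    {"travel":[0,0,0],"dr":[0,0,1],"hand":1},
    {"travel":[0,0,0],"dr":[0,0,1],"hand":1},
    {"travel":[0,0,0],"dr":[0,0,1],"hand":1},
    {"travel":[0,0,0],"dr":[0,0,1],"hand":1},
    {"travel":[0,0,0],"dr":[0,0,1],"hand":1},
    {"travel":[0,0,0],"dr":[0,0,1],"hand":1},
    {"travel":[0,0,0],"dr":[0,0,1],"hand":1},
    {"travel":[0,0,0],"dr":[0,0,0.2],"hand":1},
  ],
)

```text
time: 46.65
ee_pos: [0.4433, 0.2029, 0.1896]
orientation: [0.998, 0.069, 0.009, 0.007]
force: [0.3, 0.2, 0.9]
gripper_width: 0.0002
```

```bash
python3 - <<'E'
from h import *
s=st(); togo([.4409,.0569,.1192],.161+np.pi/2)
E
```

```text
{'time': np.float64(46.65), 'q': array([-0.423 ,  0.1427, -0.1195,  1.9714,  0.0451,  1.0186, -1.9975]), 'ee_pos': array([0.4433, 0.2029, 0.1896]), 'orientation': array([0.9976, 0.0689, 0.0095, 0.0072]), 'force': array([0.2715, 0.2222, 0.8915]), 'gripper_width': np.float64(0.0002)}
units [-1.19  7.16  3.61] tool x [0.99  0.138 0.018] y [ 0.137 -0.99   0.016] z [ 0.02  -0.013 -1.   ]
world yaw change 0.023 -> dr z units -0.19 q7 -2.0
```

arm_command(
  deltas=[
    {"travel":[-0.15,0.89,0.2],"dr":[0.11,-0.17,-0.19],"hand":1},
    {"travel":[-0.15,0.89,0.2],"dr":[0,0,0],"hand":1},
    {"travel":[-0.15,0.89,0.2],"dr":[0,0,0],"hand":1},
    {"travel":[-0.15,0.89,0.4],"dr":[0,0,0],"hand":1},
    {"travel":[-0.15,0.89,0.6],"dr":[0,0,0],"hand":1},
    {"travel":[-0.15,0.89,0.7],"dr":[0,0,0],"hand":1},
    {"travel":[-0.15,0.89,0.7],"dr":[0,0,0],"hand":1},
    {"travel":[-0.15,0.89,0.6],"dr":[0,0,0],"hand":1},
  ],
)

```text
time: 47.32
ee_pos: [0.4419, 0.0568, 0.1177]
orientation: [0.997, 0.083, -0.001, 0.002]
force: [0.6, 1.1, 0.2]
gripper_width: -0.0003
```

arm_command(
  deltas=[
    {"travel":[0,0,0],"dr":[0,0,0],"hand":1},
    {"travel":[0,0,0],"dr":[0,0,0],"hand":1},
    {"travel":[0,0,0],"dr":[0,0,0],"hand":1},
  ],
)

```text
time: 47.57
ee_pos: [0.4422, 0.0585, 0.1187]
orientation: [0.997, 0.082, -0.001, 0.002]
force: [0.4, 0.5, -0.3]
gripper_width: 0.0001
```

```bash
python3 - <<'E'
from h import *
s=st(); a=snap('wrist','w18'); t=snap('top','t18'); w3=cv2.imread('pics/w3.png')
for n in('w3','w18'):
    c=C-ex*.114; print(n,proj(n,c+Z*.03),proj(n,C-ex*.088+Z*.076),proj(n,C-ex*.07+Z*.058))
    g=cv2.imread(f'pics/{n}.png',0); u=int(proj(n,C-ex*.1+Z*.05)[0]); print(u,[int(x) for x in g[155:265,u-4:u+5].mean(1)])
o=np.hstack([cv2.resize(w3[130:280,230:400],(266,235)),cv2.resize(a[130:280,230:400,::-1],(266,235)),cv2.resize(cv2.imread('pics/w17.png')[200:340,260:380],(266,235))])
o=np.vstack([o,cv2.resize(t[60:330,60:530,::-1],(798,365))]); cv2.imwrite('pics/v18.png',o)
E
```

```text
{'time': np.float64(47.5667), 'q': array([-0.2229,  0.1669, -0.008 ,  2.1267,  0.0066,  0.8499, -1.6409]), 'ee_pos': array([0.4422, 0.0585, 0.1187]), 'orientation': array([ 9.966e-01,  8.240e-02, -6.000e-04,  1.900e-03]), 'force': array([ 0.3932,  0.4933, -0.3352]), 'gripper_width': np.float64(0.0001)}
w3 [314.1 234.5] [313.6 213.8] [313.7 170.9]
313 [237, 237, 237, 237, 237, 237, 237, 237, 237, 237, 237, 237, 238, 239, 239, 239, 238, 235, 163, 165, 177, 177, 177, 180, 181, 179, 179, 179, 180, 179, 177, 176, 176, 176, 178, 180, 177, 176, 176, 177, 177, 174, 173, 174, 176, 176, 175, 174, 175, 173, 155, 140, 157, 188, 191, 191, 183, 135, 74, 62, 61, 60, 59, 59, 59, 59, 58, 57, 57, 57, 57, 56, 56, 55, 55, 54, 53, 54, 52, 52, 52, 51, 52, 51, 51, 51, 50, 49, 50, 49, 49, 49, 48, 48, 48, 47, 46, 46, 52, 75, 103, 113, 113, 107, 90, 83, 77, 76, 76, 75]
w18 [315.8 237.6] [316.3 217.5] [316.2 174.5]
316 [237, 237, 237, 237, 237, 237, 237, 236, 237, 237, 237, 237, 237, 236, 236, 238, 239, 239, 239, 238, 237, 212, 149, 175, 177, 176, 178, 181, 181, 179, 179, 179, 179, 178, 176, 176, 176, 176, 179, 178, 176, 175, 176, 177, 175, 173, 173, 174, 174, 174, 173, 174, 174, 171, 148, 143, 170, 190, 191, 190, 177, 100, 65, 61, 59, 59, 59, 59, 58, 58, 57, 57, 56, 56, 56, 55, 55, 54, 54, 53, 52, 51, 52, 51, 51, 51, 50, 50, 50, 49, 49, 48, 49, 48, 47, 47, 46, 47, 46, 46, 45, 49, 69, 92, 94, 92, 82, 76, 75, 75]
```

View pics/v18.png

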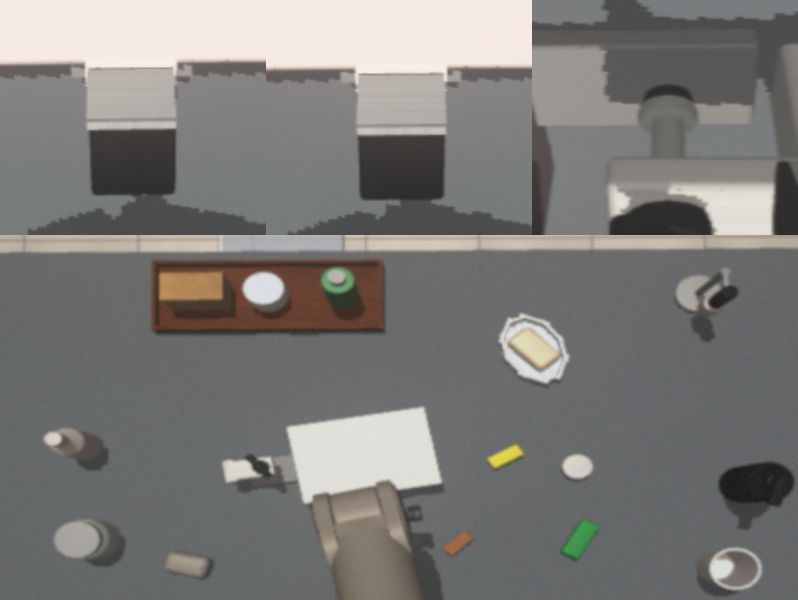

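```bash
python3 -c "
from bench import bot
print(bot.job_done())"
```

```text
the job is handed in; nothing more can be done
None
```

The job is handed in at about 48 s of robot time. Every check I made agrees with success, but the tool gave no verdict.

**What I did**
- I pressed the latch and the lid popped open.
- Only two tools were loose on the ledge: the larger brown nail brush and the nail clippers. Both went into the case. The scraper and the razor were not there.
- I swung the lid down from behind and pressed it to about 15 N, so it snapped under the latch.
- I turned the clamp knob clockwise in two grips, 5.76 rad in all, which is about 11.0 mm of spindle travel.

**Last checks**
- **Lid and latch:** a close view matched the starting picture to within about 0.3 px, so the lid is shut and the latch is back at rest.
- **Bystanders:** they looked unmoved in the top view.
- **Clamp pad:** the pad stopped about 8 mm down, and its visible rubber shortened by about 3 px. That puts the squash at about 3 mm, give or take 0.5 mm, against the 2 to 4 mm wanted.

**What disagreed:** the first two gap measurements did not match, at about 10 to 11 mm from the front view and about 8 mm from the side view. The later pictures supported 8 mm. The wrist moment readings were too noisy to confirm the touch, so the clamp result rests on the pictures and the knob angle alone.

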